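Clamp mould inserts in the quick-release polishing fixture

ROBOT

A 6-joint arm with a two-finger parallel gripper is mounted at the origin on the work surface. World frame = base frame: x ahead of the robot, y to its left, z up, the work surface at z = 0. Lengths are in m, angles in rad, forces in N, time in s.
With the tool pointing down it reaches from about 0.425 to 0.95 m from the base axis. Payload 14.7 kg.
Tool frame: the origin (TCP) lies midway between the tips of the shut fingers; the grasp point (between the pads) lies tcp_to_grasp behind it (tcp_to_grasp is the distance from the TCP to the grasp point, in m); z points along the fingers, y is the line along which they close (so a half turn about z gives the same grasp; the last joint's range is limited). The gripper opens to 85 mm and grips with 20 to 120 N. Pads are 22 mm wide; open, the fingers measure 114 mm over their backs; the gripper's body (76 mm by 85 mm) begins 54 mm behind the grasp point. The pads swing forward as they close: fully open they stand 13 mm farther back than shut.
Start: joints at [-1.306, 0.48, 1.596, -0, 1.065, -0.047], TCP at [0.199, -0.619, 0.231] pointing down, gripper open.
Joint ranges: [-2.75, 2.75], [-0.82, 2.05], [0.23, 2.67], [-1.56, 4.7], [0.09, 2.69], [-2.92, 2.92]. Speed limits (rad/s): [1.89, 1.89, 2.39, 3.01, 3.01, 3.01].

INTERFACE

Orientations are given as a rotation vector (axis times angle).
In Python, from rig import * gives the robot as it stands.
- The arm moves only by the shell command python3 -m crank 'ROWS'. ROWS is JSON, a list of rows, each a list of 3 entries, a list of its own where there are three numbers: the finger opening in m, from 0 to 0.0854, then the shift along the tool's x, y, z in m, then the turn, a rotation vector about the tool's x, y, z in rad. In form: [[hand, [x, y, z], [wx, wy, wz]], ...]. A call has 1 to 12 rows; each row is the pose to reach, as a shift and turn from the pose commanded when the call began, along the tool's axes at that moment; what a row does not reach only later rows make up. A row lasts 1/12 s, in which the tool goes at most 41.7 mm and 7.16 degrees, less where a joint would pass 70% of its speed; a pose out of reach is approached as far as the arm can. A call with a gripper value outside its range is refused whole. The fingers move at their own pace and stop on an object; the grip force is fixed at half the most. Time passes only in rows, so rows that repeat a pose let the fingers close. It gives the time, the measured TCP pose, the force, the opening and the grip force at its end, in the units of the state.
- get_obs(): the state, without advancing time (a new reading comes with each control period).
- camera(name): name is "scene" or "side" or "wrist"; returns the picture (384x512x3 uint8, red, green, blue); there is no depth.
- camera_info(name): a dict with "intrinsics" (3x3 intrinsics, pixels), "k1" (the pictures are not rectified: a ray, as slopes to the right and down, at radius r is drawn at 1 + k1 r^2 times it, then the intrinsics apply), "xyz" and "attitude" of the camera in the world; the wrist camera has in their place "mount" (4x4, takes a point from camera to tool coordinates, whose origin is the TCP and whose axes are the flange's). Camera axes: x right, y down, z forward; pixel columns grow to the right and rows downward; lengths in m; the calibration is good to about 2 mm. A picture is of the moment at which its call begins: read the wrist's pose just before it. camera_info takes no time and is no camera call.
- job_done(): hands the job in; it is judged then, once.
Trained networks look in the newest picture that a camera, given by its name, has taken for a name from the list of things; names that differ only in an ending like _2 or _b are one class to them, and where a whole thing is asked for, a point or a joint stands for the part that bears it (a point fixed in the world has none). Each returns a list of dicts, best first, with "confidence" (0 to 1); they miss things now and then, are a little off and sometimes report something else, mostly with a low value. They report only what shows in the picture. A call takes as long as a camera call. They do not tell look-alikes from the thing itself.
- spot_in(camera, target): "rect" ([left, top, right, bottom] in pixels, round what is visible of it).
The state is a dict: "time_s": time; "joint_positions": joint angles; "dq": joint speeds; "tau": joint torques, N m; "tool_pos": TCP position; "orientation": TCP orientation; "ft_force": force on the tool from outside, world axes, zero at the start; "wrist_torque": the same for the moment, N m; "grip_width": opening from 0.0 (shut) to 1.0 (fully open); "grasp_force": force on a finger pad.
Only numpy, scipy, OpenCV 4.12 (cv2) and the standard library are available. Lean on these libraries where they do the work, as an engineer would, in place of code of your own. Each camera call takes 0.05 s, during which the arm holds its last target. There are 200 camera calls.

TASK

Get the mould inserts ready for polishing: flip the cam lever of the polishing fixture wide open and, with it open, slide every L-shaped insert on the bench toe first under the clamp bar until it is square and fully home against the back stop, side by side between the two end posts, and turn the adjusting nut clockwise until its white pointer is on the white mark. Then flip the lever fully closed so that the bar clamps all the toes. Leave everything else on the bench where it is.

Things in the scene. Friction and masses are not known exactly. Their poses are not given: they have to be found in the camera images.
- fixture: polishing fixture fixed to the bench: dark base plate x -90 to +65, y -115 to +115 mm, top at z 12 mm. Origin on the bench surface, +x away from the robot within 9 degrees, z up. Aluminium clamp bar along y over x +20 to +50, y -83 to +83 mm, 12 mm thick. Steel posts 30 x 22 mm at its ends (x +35, y -95 and +95 mm), tops at z 46 mm
- stop_face (a point): foot of the back stop behind the bar's underside: middle of its face, at fixture x +50, y 0, z 12 mm; the stop is 6 mm high, 160 mm long. Inserts slide under the bar along fixture +x until the toe meets it: insert origin then at fixture x +10 (within 5), |y| under 66, z 12 mm, its x along the fixture's within 0.12 rad. Any order; four fit, e.g. at y -57, -19, 19, 57
- bar_under (a point): centre of the clamp bar's underside; the bar moves up and down. Its free height over the base plate is 8.9 mm - 2 mm x nut (rad) with the lever closed, 9 mm more (in proportion) with it fully open, so open it clears the 10 mm toes by 5 mm or more with the nut on or short of the mark. A small spring bridge (14 x 50 mm) stands on it at fixture y -55 to -5, top near z 56 mm
- lever (a joint): cam lever, rad: 0 = fully closed (rod lies along the bar towards the nut, rising 20 degrees); grows as it flips up and over, outwards; 1.95 = fully open, leaning outwards. Over 1.6 is wide open, under 0.12 closed. Stays where it is left (friction 0.15 N m, 2 N at the ball; up to 4 N when clamping)
- lever_ball (a point): centre of the black ball, 18 mm across, on the end of the lever's 10 mm rod, 78 mm from the hinge axis. It can be pinched from above along the fixture's x; when closed it is about 50 mm above the bar
- lever_hinge (a point): point on the lever's hinge axis, at fixture x +35, y +95, z 58 mm - 2 mm x nut (rad). The axis is parallel to the fixture's x. In the fixture's frame the ball is at hinge + 78 mm x (0, -cos a, sin a), a = 0.349 + lever
- nut (a joint): adjusting nut, rad: grows clockwise seen from above (lowers the bar 2 mm per rad), range -0.6 to 2.4. The white pointer is on the white mark at 1.25 (good within 0.3). Starts slack, -0.45 to 0.45. Friction 0.1 N m; stays where it is left
- nut_grip (a point): grip point on the nut's vertical axis, fixture x +35, y -95, z 71 mm. Upright wing 34 long x 10 thick, z 52 to 76 mm, on a round hub 34 mm across (z 47 to 52). Its x axis runs along the wing to the pointer end; on the mark (white stripe on a stub on the post's robot side) it points to the fixture's -x. Pinch the wing along its y with the fingertips above the hub
- insert1: L-shaped aluminium insert, about 150 g, or None if absent (2 to 4 are present). Foot 80 (x) x 28 (y) x 10 mm; a rib 14 thick stands across one end, x -40 to -26 mm, up to z 50 mm; the other end (+x) is the toe. Origin: centre of the foot's underside, z up. Starts standing on its foot, toe away from the robot within 30 degrees. Grip: pinch the rib along x, 14 mm
- insert2: another such insert, same shape and frame, or None if absent
- insert3: another such insert, same shape and frame, or None if absent
- insert4: another such insert, same shape and frame, or None if absent
- stone: loose polishing stone stick lying among the inserts, 100 (x) x 13 x 10 mm; to be left alone. Origin: centre of its underside
- paste_jar: jar 44 mm in diameter, 55 mm tall; to be left alone. Origin: centre of its underside
- torch: black torch standing on its end, 42 mm in diameter, 120 mm tall; to be left alone. Origin: centre of its underside
- small_file: small file with an orange handle, about 160 mm long, 16 mm high; to be left alone. Origin: between handle and blade
- dropper: pink and white dropper lying down, about 100 x 14 x 14 mm; to be left alone. Origin: under the middle of its pink part
- bar (a joint): how far the clamp bar is pushed up on its springs, m: 0 when it touches nothing, about 0.0026 when inserts are clamped with the nut on the mark and the lever closed (over 0.0008 counts as clamped)
There are look-alikes about, which are no part of the job. What is shaped like the insert1 but green or pink is not meant. What is shaped like the insert4 but blue or red is not meant.

How it is judged:
On the way, in this order (a step that is already met when the one before it is completed fails the run):
1. the cam lever is flipped wide open (over 1.6 rad) (value of joint lever above 1.6 rad), for 0.2 s.
2. with the lever still open, every insert is home under the bar and the nut's pointer is on the mark (value of joint lever above 1.2 rad and value of joint nut between 0.95 and 1.55 rad and x of insert1 in the frame of fixture between 0.005 and 0.015 m and y of insert1 in the frame of fixture between -0.066 and 0.066 m and z of insert1 in the frame of fixture between 0.009 and 0.015 m and angle between the x axis of each of insert1, insert2, insert3, insert4 and the x axis of fixture, either way round below 0.12 rad and angle between each of insert1, insert2, insert3, insert4's own z axis and vertical below 0.1 rad and x of insert2 in the frame of fixture between 0.005 and 0.015 m and y of insert2 in the frame of fixture between -0.066 and 0.066 m and z of insert2 in the frame of fixture between 0.009 and 0.015 m and x of insert3 in the frame of fixture between 0.005 and 0.015 m and y of insert3 in the frame of fixture between -0.066 and 0.066 m and z of insert3 in the frame of fixture between 0.009 and 0.015 m and x of insert4 in the frame of fixture between 0.005 and 0.015 m and y of insert4 in the frame of fixture between -0.066 and 0.066 m and z of insert4 in the frame of fixture between 0.009 and 0.015 m), for 0.2 s.
At the end, for the whole second after the job is handed in: Lever closed (under 0.12 rad), nut within 0.3 rad of the mark (0.95 to 1.55), the bar pressed up more than 0.8 mm on its springs by the toes beneath it, and every insert home: flat on the base plate, its toe within 5 mm of the back stop, between the posts, square to the fixture within 0.12 rad (value of joint lever below 0.12 rad and value of joint nut between 0.95 and 1.55 rad and value of joint bar above 0.0008 m and x of insert1 in the frame of fixture between 0.005 and 0.015 m and y of insert1 in the frame of fixture between -0.066 and 0.066 m and z of insert1 in the frame of fixture between 0.009 and 0.015 m and angle between the x axis of each of insert1, insert2, insert3, insert4 and the x axis of fixture, either way round below 0.12 rad and angle between each of insert1, insert2, insert3, insert4's own z axis and vertical below 0.1 rad and x of insert2 in the frame of fixture between 0.005 and 0.015 m and y of insert2 in the frame of fixture between -0.066 and 0.066 m and z of insert2 in the frame of fixture between 0.009 and 0.015 m and x of insert3 in the frame of fixture between 0.005 and 0.015 m and y of insert3 in the frame of fixture between -0.066 and 0.066 m and z of insert3 in the frame of fixture between 0.009 and 0.015 m and x of insert4 in the frame of fixture between 0.005 and 0.015 m and y of insert4 in the frame of fixture between -0.066 and 0.066 m and z of insert4 in the frame of fixture between 0.009 and 0.015 m); the robot touches nothing.
It fails at once if a bystander (stone, jar, torch, file or dropper) is pushed more than 6 cm away (distance of any of stone, paste_jar, torch, small_file, dropper from where it was at the start of the episode above 0.06 m).
Of insert1, insert2, insert3, insert4 only 2 to 4 are there at a start; the rules pass over those that are not, and their reading is None.
At some moment in a run one of insert1, insert2, insert3, insert4 may be knocked a few centimetres aside while the robot is not near it.
It also fails if it takes over 210 s, if anything falls off the work surface, if the arm or the gripper's body presses on something with over 40 N, if the wrist force passes 120 N, or if a joint passes its speed limit or range.

## Working session

There is one attempt and no reset: what is moved stays moved. The work goes in short steps, Python scripts to look and compute and a shell command to move; the robot and the scene stay as the last step left them, time stands still between calls to the robot, and variables do not carry over. Pictures are saved under pics/ and viewed, at most 14 in all, crops included, and the job is handed in when it is done.

```bash
ls; mkdir -p pics; python3 - <<'E'
from rig import *
import cv2,numpy as np
o=get_obs();print(o)
for c in ['scene','side','wrist']:
    print(c,camera_info(c))
a=camera('scene');cv2.imwrite('pics/scene0.png',cv2.resize(a[:,:,::-1],(800,600)))
b=camera('side');cv2.imwrite('pics/side0.png',cv2.resize(b[:,:,::-1],(800,600)))
for c in ['scene','side']:
  for t in ['insert1','stone','nut','lever_ball','fixture','paste_jar','torch']:
    print(c,t,[(np.round(d['rect']).tolist(),round(d['confidence'],2)) for d in spot_in(c,t)][:7])
E
```

```text
pics
{'time_s': 0.0, 'joint_positions': array([-1.30561458e+00,  4.80837422e-01,  1.59687104e+00,  1.22307196e-05,
        1.06509830e+00, -4.66169142e-02]), 'dq': array([ 0.00028371,  0.00043152, -0.00045556,  0.00040955,  0.00048474,
       -0.00068795]), 'tau': array([ 1.81133102e-03, -9.50638318e+01, -4.30182981e+01,  5.83942494e-06,
        1.18697083e-02, -2.52115410e-05]), 'tool_pos': array([ 0.19930645, -0.61825704,  0.23066982]), 'orientation': array([-3.10230040e+00, -4.87593876e-01,  1.91224387e-04]), 'ft_force': array([-0.4353848 ,  0.24039751,  0.29406119]), 'wrist_torque': array([ 0.01029836,  0.02390182, -0.02817545]), 'grasp_force': 0.0, 'grip_width': 0.9970191050397073}
scene {'intrinsics': array([[477.33997771,   0.        , 255.3719425 ],
       [  0.        , 477.33997771, 191.45911437],
       [  0.        ,   0.        ,   1.        ]]), 'k1': -0.1083197800232859, 'xyz': array([0.97657088, 0.44050316, 1.09431446]), 'attitude': array([-1.10728179, -2.62268564,  0.70415698])}
side {'intrinsics': array([[416.03737479,   0.        , 256.37870929],
       [  0.      
[... 1335 characters left out ...]
.0, 190.0, 225.0], 0.72)]
scene torch [([173.0, 199.0, 194.0, 222.0], 0.6), ([237.0, 189.0, 341.0, 283.0], 0.4), ([151.0, 87.0, 194.0, 116.0], 0.28)]
side insert1 [([180.0, 270.0, 222.0, 296.0], 0.95), ([161.0, 318.0, 200.0, 341.0], 0.91), ([216.0, 308.0, 260.0, 333.0], 0.82), ([336.0, 262.0, 368.0, 283.0], 0.76), ([243.0, 216.0, 269.0, 240.0], 0.75), ([269.0, 294.0, 309.0, 314.0], 0.65), ([273.0, 239.0, 303.0, 264.0], 0.6)]
side stone [([241.0, 281.0, 284.0, 291.0], 0.63)]
side nut []
side lever_ball [([268.0, 173.0, 284.0, 190.0], 0.6)]
side fixture []
side paste_jar [([312.0, 212.0, 334.0, 236.0], 0.72)]
side torch [([226.0, 80.0, 241.0, 124.0], 0.93), ([256.0, 146.0, 275.0, 184.0], 0.5)]
```

View pics/scene0.png

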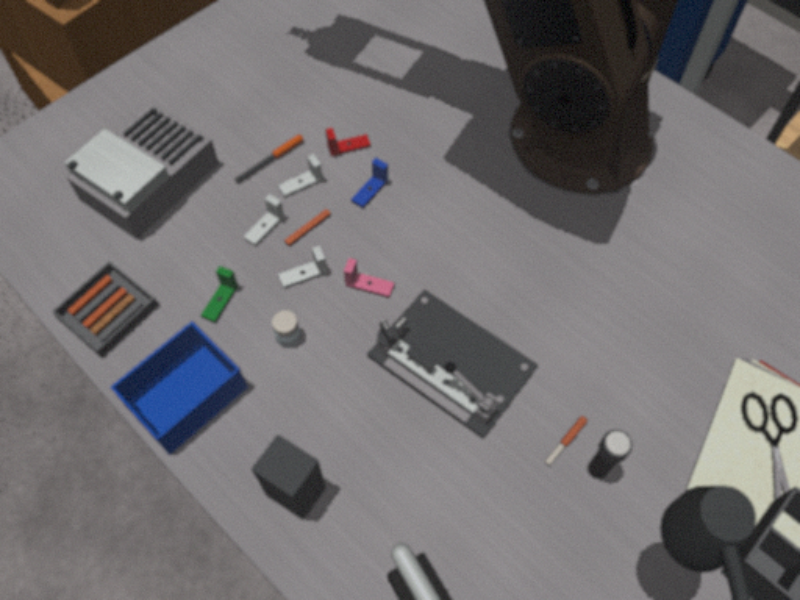

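View pics/side0.png

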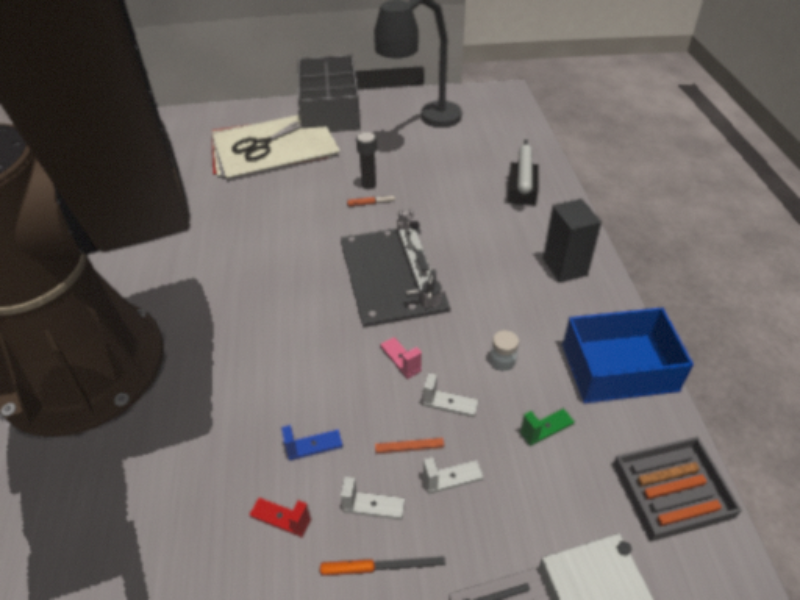

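Three white (real) inserts, at side 800-px (450,395), (453,473), (373,498); red, blue, pink and green ones are look-alikes. Fixture plate corners in scene are at (425,291), (537,366), (485,436), (369,355), and the lever lies closed.

```bash
cat > h.py <<'E'
from rig import *
import cv2,numpy as np
from scipy.spatial.transform import Rotation as R
from scipy.optimize import least_squares
def cam(c,obs=None):
    i=camera_info(c);K=i['intrinsics'];k=i['k1']
    if c=='wrist':
        T=np.eye(4);T[:3,:3]=R.from_rotvec(obs['orientation']).as_matrix();T[:3,3]=obs['tool_pos'];T=T@i['mount']
    else:
        T=np.eye(4);T[:3,:3]=R.from_rotvec(i['attitude']).as_matrix();T[:3,3]=i['xyz']
    return K,k,T
def proj(C,P):
    K,k,T=C;p=(np.atleast_2d(P)-T[:3,3])@T[:3,:3];s=p[:,:2]/p[:,2:];s=s*(1+k*(s**2).sum(1,keepdims=True))
    return s*[K[0,0],K[1,1]]+[K[0,2],K[1,2]]
def ray(C,uv,z):
    K,k,T=C;uv=np.atleast_2d(np.float64(uv))
    s=cv2.undistortPoints(uv[:,None],K,np.array([k,0,0,0.]))[:,0]
    d=np.c_[s,np.ones(len(s))]@T[:3,:3].T
    return T[:3,3]+d*((z-T[2,3])/d[:,2])[:,None]
def down(yaw): # tool z down; tool y axis at world angle yaw
    y=np.array([np.cos(yaw),np.sin(yaw),0]);z=np.array([0,0,-1.]);return np.c_[np.cross(y,z),y,z]
def go(pos,yaw=None,Rm=None):
    """rows in tool axes from present pose to TCP pos with finger line at world angle yaw"""
    o=get_obs();Rc=R.from_rotvec(o['orientation']).as_matrix()
    if yaw is not None:
        Rm=min((down(yaw),down(yaw+np.pi)),key=lambda M:R.from_matrix(Rc.T@M).magnitude())
    if Rm is None:Rm=Rc
    return np.round(Rc.T@(np.array(pos)-o['tool_pos']),4),np.round(R.from_matrix(Rc.T@Rm).as_rotvec(),4)
def cap(c):
    o=get_obs();return o,camera(c),cam(c,o)
def save(im,n,s=1.5625):cv2.imwrite('pics/'+n,cv2.resize(im[:,:,::-1],None,fx=s,fy=s,interpolation=cv2.INTER_CUBIC))
E
python3 - <<'E'
from h import *
np.set_printoptions(precision=4,suppress=True)
s=512/800
A=cam('scene');B=cam('side')
print(ray(A,np.array([[425,291],[537,366],[485,436],[369,355]])*s,.012))
print(ray(B,np.array([[342,236],[367,323],[448,309]])*s,.012))
for n,(toe,rib) in dict(a=((475,405),(425,396)),b=((482,477),(428,485)),c=((403,507),(344,505))).items(): print(n,ray(B,np.array([toe,rib])*s,.005)[:,:2])
for n,(toe,rib) in dict(a=((283,278),(325,267)),b=((250,235),(280,213)),c=((282,188),(318,178))).items(): print(n,ray(A,np.array([toe,rib])*s,.005)[:,:2])
print('jar',ray(B,np.array([505,362])*s,0),'stone',ray(B,np.array([[376,448],[443,444]])*s,.005))
o=get_obs();print(R.from_rotvec(o['orientation']).as_matrix())
E
```

```text
[[0.4775 0.0269 0.012 ]
 [0.454  0.2514 0.012 ]
 [0.6013 0.2686 0.012 ]
 [0.6281 0.0444 0.012 ]]
[[0.4565 0.2509 0.012 ]
 [0.4857 0.02   0.012 ]
 [0.6267 0.0339 0.012 ]]
a [[ 0.6351 -0.1622]
 [ 0.562  -0.1357]]
b [[ 0.6211 -0.2829]
 [ 0.5444 -0.2851]]
c [[ 0.506  -0.3133]
 [ 0.4267 -0.3005]]
a [[ 0.626  -0.1684]
 [ 0.5601 -0.133 ]]
b [[ 0.6075 -0.2789]
 [ 0.5378 -0.2772]]
c [[ 0.4971 -0.3183]
 [ 0.4342 -0.2877]]
jar [[ 0.7008 -0.0831  0.    ]] stone [[ 0.4784 -0.2173  0.005 ]
 [ 0.5756 -0.2232  0.005 ]]
[[ 0.9518  0.3067  0.    ]
 [ 0.3067 -0.9518 -0.    ]
 [ 0.      0.     -1.    ]]
```

```bash
python3 - <<'E'
from h import *
print(go([.49,-.23,.23],np.radians(-83.4)))
E
```

```text
(array([ 0.3958, -0.2808,  0.0013]), array([ 0.    , -0.    ,  0.1966]))
```

```bash
python3 -m crank '[[0.085,[0.396,-0.281,0],[0,0,0.197]],[0.085,[0.396,-0.281,0],[0,0,0.197]],[0.085,[0.396,-0.281,0],[0,0,0.197]],[0.085,[0.396,-0.281,0],[0,0,0.197]],[0.085,[0.396,-0.281,0],[0,0,0.197]],[0.085,[0.396,-0.281,0],[0,0,0.197]],[0.085,[0.396,-0.281,0],[0,0,0.197]],[0.085,[0.396,-0.281,0],[0,0,0.197]],[0.085,[0.396,-0.281,0],[0,0,0.197]],[0.085,[0.396,-0.281,0],[0,0,0.197]],[0.085,[0.396,-0.281,0],[0,0,0.197]],[0.085,[0.396,-0.281,0],[0,0,0.197]]]'
python3 - <<'E'
from h import *
print(get_obs()['tool_pos'], go([.52,.13,.25],np.radians(-83.4)))
E
```

```text
time_s: 1.8
tool_pos: [0.4918, -0.2268, 0.2315]
orientation: [-3.136, -0.182, -0.001]
ft_force: [0.2, -1.0, -0.6]
grip_width: 0.996
grasp_force: 0.0
[ 0.49179608 -0.22681477  0.23152623] (array([ 0.0693, -0.3512, -0.0184]), array([-0.0002, -0.0007,  0.0006]))
```

```bash
python3 - <<'E'
from h import *
import pickle
o,im,C=cap('wrist');pickle.dump((o,im,C),open('w1.pkl','wb'));save(im,'w1.png')
print(o['tool_pos'])
E
python3 -m crank '[[0.085,[0.07,-0.35,-0.018],[0,0,0]],[0.085,[0.07,-0.35,-0.018],[0,0,0]],[0.085,[0.07,-0.35,-0.018],[0,0,0]],[0.085,[0.07,-0.35,-0.018],[0,0,0]],[0.085,[0.07,-0.35,-0.018],[0,0,0]],[0.085,[0.07,-0.35,-0.018],[0,0,0]],[0.085,[0.07,-0.35,-0.018],[0,0,0]],[0.085,[0.07,-0.35,-0.018],[0,0,0]],[0.085,[0.07,-0.35,-0.018],[0,0,0]],[0.085,[0.07,-0.35,-0.018],[0,0,0]],[0.085,[0.07,-0.35,-0.018],[0,0,0]]]'
python3 - <<'E'
from h import *
import pickle
o,im,C=cap('wrist');pickle.dump((o,im,C),open('w2.pkl','wb'));save(im,'w2.png')
print(o['tool_pos'])
E
```

```text
[ 0.49179608 -0.22681477  0.23152623]
time_s: 2.77
tool_pos: [0.5195, 0.1272, 0.2493]
orientation: [3.136, 0.185, 0.0]
ft_force: [0.3, -1.0, -0.2]
grip_width: 1.0
grasp_force: 0.0
[0.51950181 0.12721004 0.24929511]
```

View pics/w1.png

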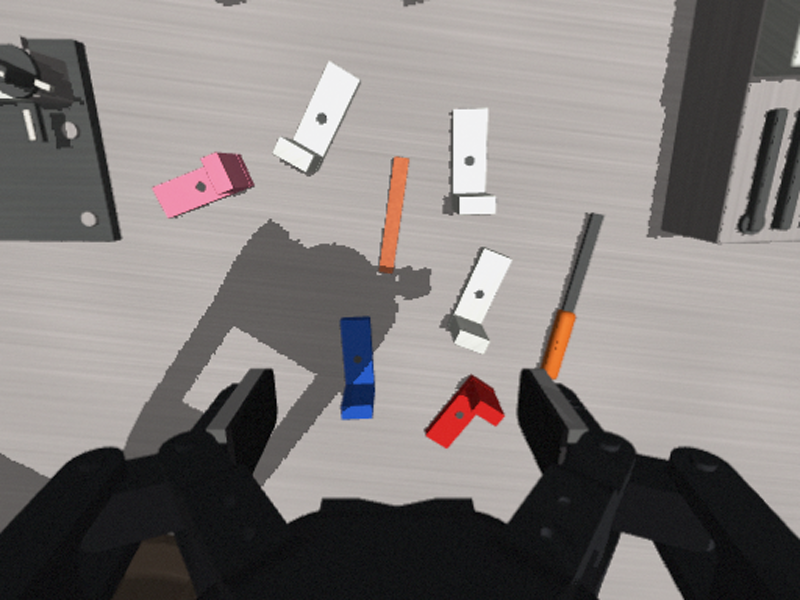

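View pics/w2.png

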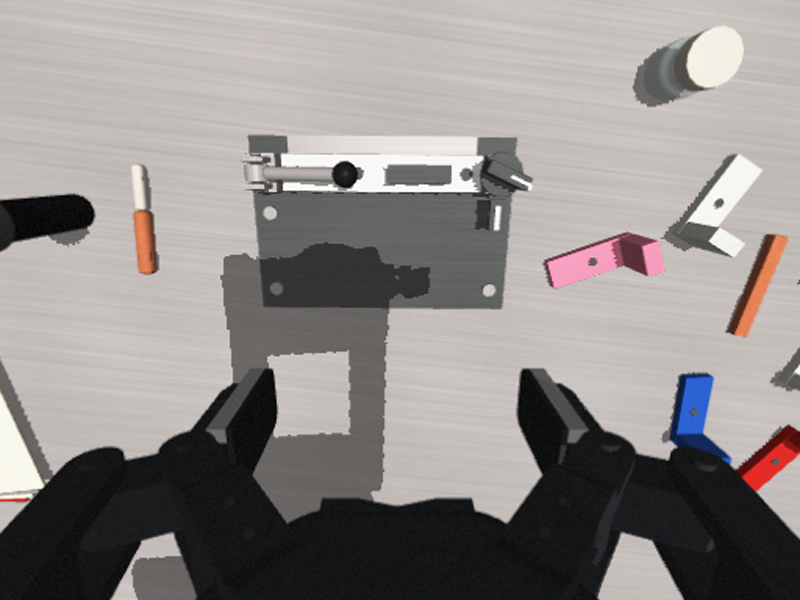

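w1: white inserts at (320,118), (470,160), (480,295), stone at (395,215). w2: fixture seen clearly, ball at (345,174), nut pointer at (530,184), mark at (497,217).

```bash
cat >> h.py <<'E'
def pw(p,P): # p=(x,y,yaw), P local
    c,s=np.cos(p[2]),np.sin(p[2]);P=np.atleast_2d(np.float64(P))
    return np.c_[p[0]+c*P[:,0]-s*P[:,1],p[1]+s*P[:,0]+c*P[:,1],P[:,2]]
def fit(C,P,uv,p0,z=0):
    P=np.array(P,float)/1000;P[:,2]+=z
    r=least_squares(lambda p:(proj(C,pw(p,P))-uv).ravel(),p0,loss='soft_l1',x_scale=[.01,.01,.1])
    return r.x,np.round((proj(C,pw(r.x,P))-uv),1)
E
python3 - <<'E'
from h import *
import pickle
np.set_printoptions(precision=4,suppress=True)
s=.64
o,im,C=pickle.load(open('w2.pkl','rb'))
p,e=fit(C,[[-90,115,12],[-90,-115,12],[65,115,12],[65,-115,12]],np.array([[266,307],[502,307],[249,136],[517,137]])*s,[.55,.15,.1]);print('fix',p,e.tolist())
fx=p
for n,P in dict(ball_closed=[35,95-78*np.cos(.349),58+78*np.sin(.349)],nut=[35,-95,76],hinge=[35,95,58]).items(): print(n,proj(C,pw(p,np.array(P)/1000))/s)
q=ray(C,np.array([[345,174]])*s,.085);print(q)
d=ray(C,np.array([[488,166],[530,184]])*s,.076);v=d[1]-d[0];print('ptr',v,'nut',  -( np.arctan2(v[1],v[0])-fx[2])%(2*np.pi)-np.pi+1.25)
o,im,C=pickle.load(open('w1.pkl','rb'))
L=[[40,14,10],[40,-14,10],[0,0,10],[-26,14,50],[-26,-14,50],[-40,14,50],[-40,-14,50]]
for n,uv,p0 in [('a',[(330,62),(360,78),(321,118),(287,137),(322,157),(274,152),(308,172)],[.6,-.15,-.4]),
 ('b',[(453,109),(488,108),(469,160),(456,197),(494,196),(457,215),(495,214)],[.58,-.28,0]),
 ('c',[(484,248),(512,259),(479,294),(460,332),(491,345),(455,341),(486,353)],[.46,-.31,-.3])]:
  p,e=fit(C,L,np.array(uv)*s,p0);print(n,p,e.tolist())
  p,e=fit(C,L[:3],np.array(uv[:3])*s,p0);print(n,p,e.tolist())
E
```

```text
fix [0.5514 0.1419 0.115 ] [[-0.7, 0.4], [0.9, 0.7], [-0.6, -0.2], [0.5, -0.4]]
ball_closed [[349.5158 174.586 ]]
nut [[511.0065 174.6794]]
hinge [[257.8972 173.4856]]
[[0.5837 0.1707 0.085 ]]
ptr [-0.0088 -0.0329  0.    ] nut 0.05702423481354191
a [ 0.5955 -0.1564 -0.3748] [[-0.4, -1.4], [1.0, 0.4], [1.8, 0.1], [-3.2, -0.3], [-3.2, -0.9], [0.3, 1.5], [0.7, 0.7]]
a [ 0.5953 -0.1547 -0.4031] [[-0.9, -1.3], [0.3, 1.2], [0.5, 0.0]]
b [ 0.5767 -0.2781  0.1325] [[-0.1, -0.3], [-0.1, -0.1], [-0.3, 0.4], [1.0, -0.3], [0.3, -0.1], [0.1, 0.1], [-0.9, 0.3]]
b [ 0.5768 -0.2784  0.1395] [[0.0, -0.2], [-0.0, -0.2], [0.0, 0.4]]
c [ 0.4634 -0.3075 -0.2407] [[-0.3, 0.1], [0.2, -0.0], [0.4, -0.1], [0.6, -1.1], [0.3, -2.6], [-0.4, 2.3], [-0.8, 1.4]]
c [ 0.4635 -0.3069 -0.2571] [[-0.2, -0.0], [0.1, 0.2], [0.1, -0.2]]
```

```bash
python3 - <<'E'
import rig
from h import *
print([n for n in dir(rig) if not n.startswith('_')], getattr(rig,'tcp_to_grasp',None))
o=get_obs();print(o['joint_positions'])
fx=[.5514,.1419,.115]
b=pw(fx,[[.035,.023,.17]])[0];print(b)
print(go([b[0],b[1],.17],.115))
E
```

```text
['MotionError', 'camera', 'camera_info', 'get_obs', 'job_done', 'spot_in', 'tcp_to_grasp'] 0.0187
[ 1.81677535e-01  2.99874989e-01  1.83944944e+00 -2.74172024e-04
  1.00242375e+00  1.63640930e+00]
[0.58352964 0.16876421 0.17      ]
(array([ 0.0686, -0.0349,  0.0792]), array([ 1.0000e-04,  3.0000e-04, -1.5696e+00]))
```

```bash
python3 -m crank '[[0.05,[0.069,-0.035,0.079],[0,0,-1.57]],[0.05,[0.069,-0.035,0.079],[0,0,-1.57]],[0.05,[0.069,-0.035,0.079],[0,0,-1.57]],[0.05,[0.069,-0.035,0.079],[0,0,-1.57]],[0.05,[0.069,-0.035,0.079],[0,0,-1.57]],[0.05,[0.069,-0.035,0.079],[0,0,-1.57]],[0.05,[0.069,-0.035,0.079],[0,0,-1.57]],[0.05,[0.069,-0.035,0.079],[0,0,-1.57]],[0.05,[0.069,-0.035,0.079],[0,0,-1.57]],[0.05,[0.069,-0.035,0.079],[0,0,-1.57]],[0.05,[0.069,-0.035,0.079],[0,0,-1.57]],[0.05,[0.069,-0.035,0.079],[0,0,-1.57]]]'
python3 - <<'E'
from h import *
fx=[.5514,.1419,.115]
b=pw(fx,[[.035,.022,.085-.0187]])[0];print(b)
print(go(b,.115))
E
```

```text
time_s: 3.82
tool_pos: [0.5842, 0.1669, 0.1703]
orientation: [2.167, 2.274, -0.001]
ft_force: [-0.7, -0.8, 0.5]
grip_width: 0.585
grasp_force: 0.0
[0.58364439 0.16777082 0.0663    ]
(array([ 0.001 , -0.0005,  0.104 ]), array([-0.0003,  0.0002, -0.0667]))
```

```bash
python3 -m crank '[[0.05,[0.001,0,0.05],[0,0,-0.067]],[0.05,[0.001,0,0.08],[0,0,-0.067]],[0.05,[0.001,0,0.104],[0,0,-0.067]],[0.05,[0.001,0,0.104],[0,0,-0.067]],[0.05,[0.001,0,0.104],[0,0,-0.067]],[0,[0.001,0,0.104],[0,0,-0.067]],[0,[0.001,0,0.104],[0,0,-0.067]],[0,[0.001,0,0.104],[0,0,-0.067]],[0,[0.001,0,0.104],[0,0,-0.067]],[0,[0.001,0,0.104],[0,0,-0.067]]]'
python3 - <<'E'
import numpy as np
a0=.349
for t in np.linspace(.2,2.0,10):
  a=a0+t;print(round(t,2),np.round([-.078*(np.cos(a)-np.cos(a0)),-.078*(np.sin(a)-np.sin(a0))],4))
E
```

```text
time_s: 4.65
tool_pos: [0.5848, 0.1697, 0.0674]
orientation: [2.094, 2.341, 0.002]
ft_force: [1.1, -1.6, 2.1]
grip_width: 0.17
grasp_force: 58.4
0.2 [ 0.0068 -0.014 ]
0.4 [ 0.0162 -0.0264]
0.6 [ 0.0279 -0.0367]
0.8 [ 0.0414 -0.0445]
1.0 [ 0.0561 -0.0494]
1.2 [ 0.0716 -0.0513]
1.4 [ 0.0871 -0.0501]
1.6 [ 0.1021 -0.0458]
1.8 [ 0.1159 -0.0386]
2.0 [ 0.1281 -0.0289]
```

```bash
python3 -m crank '[[0,[0.003,0,-0.007],[0,0,0]],[0,[0.007,0,-0.014],[0,0,0]],[0,[0.011,0,-0.021],[0,0,0]],[0,[0.016,0,-0.026],[0,0,0]],[0,[0.028,0,-0.037],[0,0,0]],[0,[0.041,0,-0.0445],[0,0,0]],[0,[0.041,0,-0.0445],[0,0,0]]]'; python3 - <<'E'
from h import *
o,im,C=cap('wrist');save(im,'w3.png')
E
```

```text
time_s: 5.23
tool_pos: [0.5799, 0.2135, 0.1129]
orientation: [2.093, 2.342, 0.004]
ft_force: [-0.2, 0.7, 0.6]
grip_width: -0.0
grasp_force: 0.0
```

View pics/w3.png

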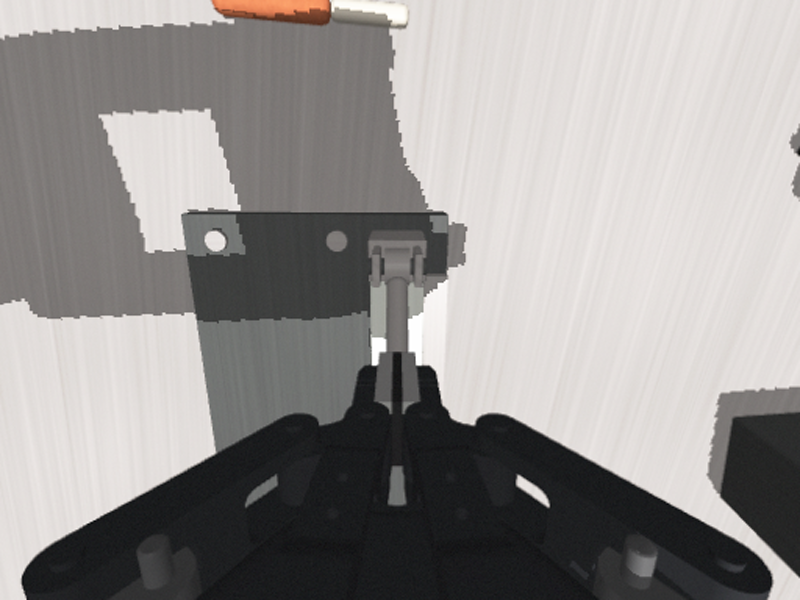

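The fingers slipped off and are shut; the lever's ball is hidden beneath them. Raise, open and look.

```bash
python3 -m crank '[[0,[-0.02,0,-0.03],[0,0,0]],[0.085,[-0.05,0,-0.12],[0,0,0]],[0.085,[-0.05,0,-0.12],[0,0,0]],[0.085,[-0.05,0,-0.12],[0,0,0]],[0.085,[-0.05,0,-0.12],[0,0,0]],[0.085,[-0.05,0,-0.12],[0,0,0]]]'; python3 - <<'E'
from h import *
import pickle
o,im,C=cap('wrist');save(im,'w4.png');pickle.dump((o,im,C),open('w4.pkl','wb'))
fx=[.5514,.1419,.115]
for l in np.arange(0,1.3,.2): 
  a=.349+l;print(l,proj(C,pw(fx,[[.035,.095-.078*np.cos(a),.058+.078*np.sin(a)]]))/.64)
print(proj(C,pw(fx,[[.035,.095,.058],[.05,0.11,.046]]))/.64)
E
```

```text
time_s: 5.78
tool_pos: [0.5852, 0.1608, 0.2316]
orientation: [2.095, 2.34, 0.002]
ft_force: [0.1, 0.4, -0.1]
grip_width: 0.711
grasp_force: 0.0
0.0 [[396.27696807 265.43325112]]
0.2 [[396.23369539 260.41398477]]
0.4 [[396.16653074 250.2211869 ]]
0.6000000000000001 [[396.07511722 234.53596631]]
0.8 [[395.9612379  213.44759867]]
1.0 [[395.82951449 187.63135609]]
1.2000000000000002 [[395.68766889 158.45411105]]
[[395.8099504  157.74457069]
 [416.05899711 136.5046633 ]]
```

View pics/w4.png

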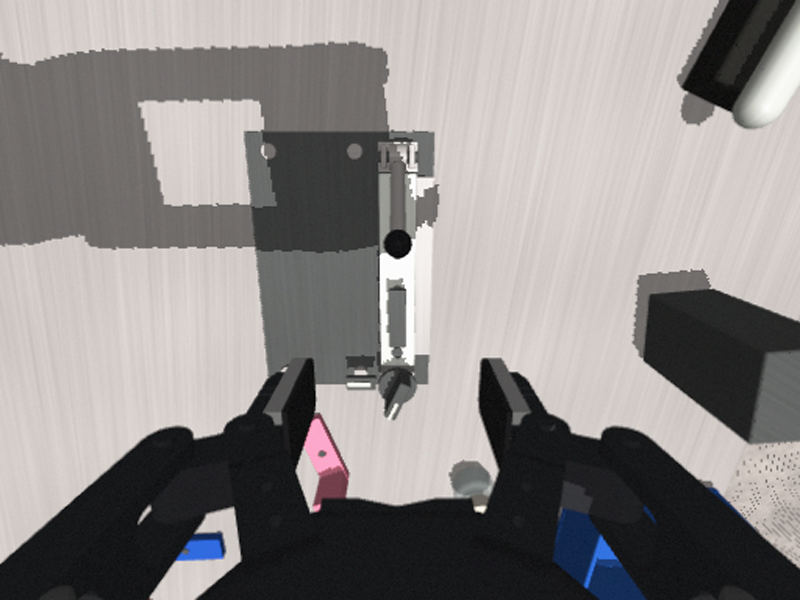

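```bash
python3 - <<'E'
from h import *
import pickle
np.set_printoptions(precision=4,suppress=True)
fs=[]
o,im,C=pickle.load(open('w4.pkl','rb'))
P=[[-90,115,12],[65,115,12],[-90,-115,12],[65,-115,12]]
fx,e=fit(C,P,np.array([[246,131],[434,131],[270,383],[428,383]])*.64,[.55,.14,.1]);print(fx,e.tolist())
o2,im,C2=pickle.load(open('w2.pkl','rb'))
def ball(p,l):
  a=.349+l;return pw(p,[[.035,.095-.078*np.cos(a),.058+.078*np.sin(a)]])
for CC,uv,p in [(C,(397,243),fx),(C2,(345,174),[.5514,.1419,.115]),(C2,(345,174),fx)]:
  r=least_squares(lambda q:(proj(CC,ball([q[0],q[1],fx[2]],q[2]))/.64-uv).tolist()[0]+[(q[0]-p[0])*1000,(q[1]-p[1])*1000],[p[0],p[1],.3]);print(r.x,r.fun)
# scene/side
A=cap('scene');B=cap('side')
for c in ['scene','side']:
  Cc=cam(c)
  for d in spot_in(c,'lever_ball')[:3]:
    r=d['rect'];print(c,np.round(r),d['confidence'])
  print([proj(Cc,ball(fx,l))[0].round(1) for l in (.3,.4,.5)])
save(A[1][190:290,220:360],'s5.png',4)
E
```

```text
[0.5528 0.1438 0.1097] [[-1.2, -0.4], [0.9, -0.1], [-0.3, 0.5], [0.4, 0.5]]
[0.5519 0.1437 0.4689] [ 0.5672  0.0031 -0.8983 -0.0955]
[0.5516 0.1419 0.0884] [0.0048 0.1667 0.248  0.0364]
[0.5519 0.1437 0.0462] [-0.0173 -0.5923 -0.8736 -0.1284]
scene [292. 233. 320. 262.] 0.63
[array([290.6, 234.3]), array([292.6, 234.4]), array([294.8, 234.8])]
side [256. 128. 263. 139.] 0.55
[array([263.8, 137.9]), array([263.3, 135.1]), array([262.8, 132.3])]
```

View pics/s5.png

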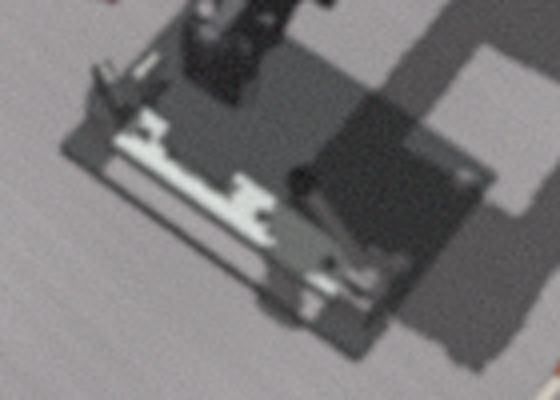

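Ball in the crop at (302,182): lever about 0.48. Re-grasp centred there.

```bash
python3 - <<'E'
from h import *
fx=[.552,.1435,.111]
b=pw(fx,[[.035,.0423,.097]])[0]
print(b,go(b,fx[2]))
E
```

```text
[0.58209894 0.18941671 0.097     ] (array([0.0285, 0.0012, 0.1325]), array([-0.0022,  0.0002,  0.0005]))
```

```bash
python3 -m crank '[[0.05,[0.0285,0,0.03],[0,0,0]],[0.05,[0.0285,0,0.07],[0,0,0]],[0.05,[0.0285,0,0.1],[0,0,0]],[0.05,[0.0285,0,0.132],[0,0,0]],[0.05,[0.0285,0,0.132],[0,0,0]],[0.05,[0.0285,0,0.132],[0,0,0]],[0,[0.0285,0,0.132],[0,0,0]],[0,[0.0285,0,0.132],[0,0,0]],[0,[0.0285,0,0.132],[0,0,0]],[0,[0.0285,0,0.132],[0,0,0]],[0,[0.0285,0,0.132],[0,0,0]]]'
```

```text
time_s: 6.95
tool_pos: [0.5826, 0.1891, 0.1]
orientation: [2.094, 2.34, 0.003]
ft_force: [0.8, -1.4, 2.1]
grip_width: 0.167
grasp_force: 58.5
```

```bash
python3 - <<'E'
import numpy as np
a0=.83
for a in np.arange(.93,2.35,.1): print(round(a-.349,2),np.round([-.078*(np.cos(a)-np.cos(a0)),-.078*(np.sin(a)-np.sin(a0))],4))
E
python3 -m crank '[[0,[0.003,0,-0.0026],[0,0,0]],[0,[0.006,0,-0.005],[0,0,0]],[0,[0.009,0,-0.007],[0,0,0]],[0,[0.009,0,-0.007],[0,0,0]]]'
```

```text
0.58 [ 0.006 -0.005]
0.68 [ 0.0125 -0.0093]
0.78 [ 0.0194 -0.013 ]
0.88 [ 0.0266 -0.016 ]
0.98 [ 0.034  -0.0182]
1.08 [ 0.0417 -0.0197]
1.18 [ 0.0495 -0.0204]
1.28 [ 0.0573 -0.0203]
1.38 [ 0.065  -0.0195]
1.48 [ 0.0726 -0.0178]
1.58 [ 0.0801 -0.0155]
1.68 [ 0.0872 -0.0124]
1.78 [ 0.094  -0.0086]
1.88 [ 0.1004 -0.0041]
1.98 [0.1063 0.001 ]
time_s: 7.28
tool_pos: [0.5814, 0.1981, 0.1066]
orientation: [2.094, 2.341, 0.001]
ft_force: [1.8, -3.4, 1.5]
grip_width: 0.164
grasp_force: 58.7
```

```bash
python3 -m crank '[[0,[0.0035,0,-0.0023],[0,0,0]],[0,[0.0104,0,-0.006],[0,0,0]],[0,[0.0176,0,-0.009],[0,0,0]],[0,[0.025,0,-0.0112],[0,0,0]],[0,[0.0327,0,-0.0127],[0,0,0]],[0,[0.0405,0,-0.0134],[0,0,0]],[0,[0.0405,0,-0.0134],[0,0,0]]]'
```

```text
time_s: 7.87
tool_pos: [0.5763, 0.24, 0.1194]
orientation: [2.093, 2.342, 0.001]
ft_force: [-0.5, -1.1, -0.5]
grip_width: 0.003
grasp_force: 0.0
```

Slipped again near the top. Look where the lever stands, then push it over with shut fingers instead.

```bash
python3 -m crank '[[0,[-0.02,0,-0.03],[0,0,0]],[0.0,[-0.1,0,-0.1],[0,0,0]],[0.0,[-0.1,0,-0.1],[0,0,0]],[0.0,[-0.1,0,-0.1],[0,0,0]],[0.0,[-0.1,0,-0.1],[0,0,0]]]'; python3 - <<'E'
from h import *
import pickle
o,im,C=cap('wrist');save(im,'w6.png');pickle.dump((o,im,C),open('w6.pkl','wb'))
fx=[.552,.1435,.111]
print(o['tool_pos'])
for l in np.arange(0.4,2,.2): 
  a=.349+l;print(l,proj(C,pw(fx,[[.035,.095-.078*np.cos(a),.058+.078*np.sin(a)]]))/.64)
E
```

```text
time_s: 8.28
tool_pos: [0.5895, 0.136, 0.2228]
orientation: [2.095, 2.336, 0.005]
ft_force: [1.5, -0.4, -0.0]
grip_width: -0.0
grasp_force: 0.0
[0.58952163 0.13603366 0.22280361]
0.4 [[394.33047185 209.52551301]]
0.6000000000000001 [[394.24172636 190.48278781]]
0.8000000000000002 [[394.13563016 165.62959397]]
1.0000000000000002 [[394.01698158 135.82806617]]
1.2000000000000002 [[393.8933021  102.74626607]]
1.4000000000000004 [[393.77422037  68.78431569]]
1.6000000000000005 [[393.66999683  36.75095238]]
1.8000000000000003 [[393.58953895   9.34915825]]
```

View pics/w6.png

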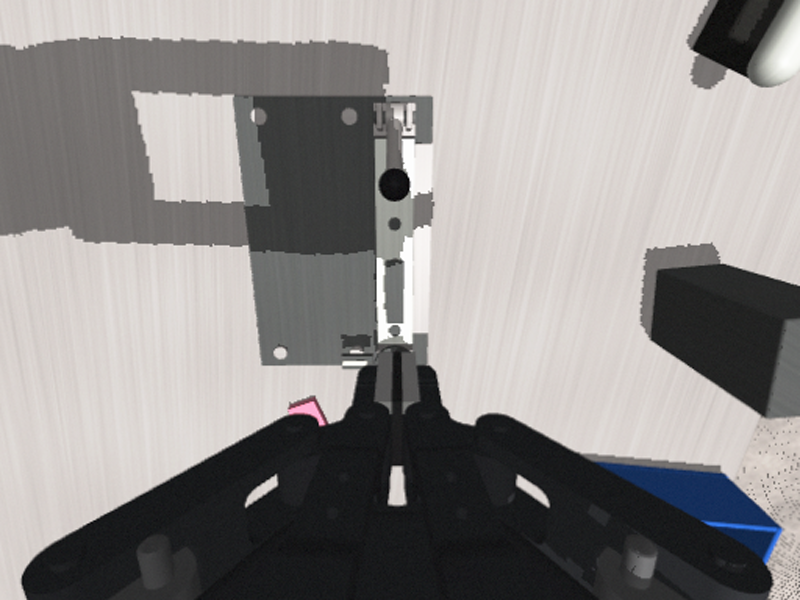

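```bash
python3 - <<'E'
from h import *
fx=[.552,.1435,.111]
for y in (.02,.119):
  b=pw(fx,[[.035,y,.11]])[0]; print(b,go(b,fx[2]))
E
```

```text
[0.58456916 0.16725394 0.11      ] (array([ 0.03  , -0.0011,  0.1109]), array([ 0.0031,  0.    , -0.0021]))
[0.57360271 0.26564468 0.11      ] (array([ 0.129 , -0.0013,  0.1109]), array([ 0.0031,  0.    , -0.0021]))
```

```bash
python3 -m crank '[[0,[0.025,-0.001,0.04],[0,0,0]],[0,[0.03,-0.001,0.08],[0,0,0]],[0,[0.03,-0.001,0.111],[0,0,0]],[0,[0.03,-0.001,0.111],[0,0,0]],[0,[0.045,-0.001,0.111],[0,0,0]],[0,[0.06,-0.001,0.111],[0,0,0]],[0,[0.075,-0.001,0.111],[0,0,0]],[0,[0.09,-0.001,0.111],[0,0,0]],[0,[0.105,-0.001,0.111],[0,0,0]],[0,[0.12,-0.001,0.111],[0,0,0]],[0,[0.129,-0.001,0.111],[0,0,0]],[0,[0.129,-0.001,0.111],[0,0,0]]]';python3 -m crank '[[0,[0,0,0],[0,0,0]]]'; python3 - <<'E'
from h import *
import pickle
fx=[.552,.1435,.111]
o,im,C=cap('side');print(spot_in('side','lever_ball')[:2])
a,im2,C2=cap('scene');print(spot_in('scene','lever_ball')[:2])
def ball(p,l):
  a=.349+l;return pw(p,[[.035,.095-.078*np.cos(a),.058+.078*np.sin(a)]])
for l in (.6,1.2,1.6,1.8,1.95): print(l,proj(C,ball(fx,l)),proj(C2,ball(fx,l)))
save(np.hstack([im[110:210,200:300],im2[190:290,250:350]]),'s7.png',4)
E
```

```text
time_s: 9.33
tool_pos: [0.572, 0.2693, 0.1086]
orientation: [-2.093, -2.343, -0.002]
ft_force: [-0.7, -0.5, 0.1]
grip_width: 0.001
grasp_force: 0.2
time_s: 9.42
tool_pos: [0.572, 0.2678, 0.1083]
orientation: [-2.093, -2.342, -0.0]
ft_force: [-0.1, -0.2, -0.3]
grip_width: -0.003
grasp_force: 0.0
[{'rect': [256.8, 145.0, 273.2, 180.9], 'confidence': 0.7}]
[{'rect': [327.7, 258.0, 339.0, 263.5], 'confidence': 0.63}]
0.6 [[262.00878771 129.69676665]] [[297.32468302 235.05887272]]
1.2 [[258.29172351 116.31702345]] [[314.1218781  243.34742112]]
1.6 [[255.85262806 111.79462422]] [[325.32338146 252.19633004]]
1.8 [[254.80585823 111.13553357]] [[330.11292159 257.04220876]]
1.95 [[254.13037551 111.345771  ]] [[333.1573039  260.67271113]]
```

View pics/s7.png

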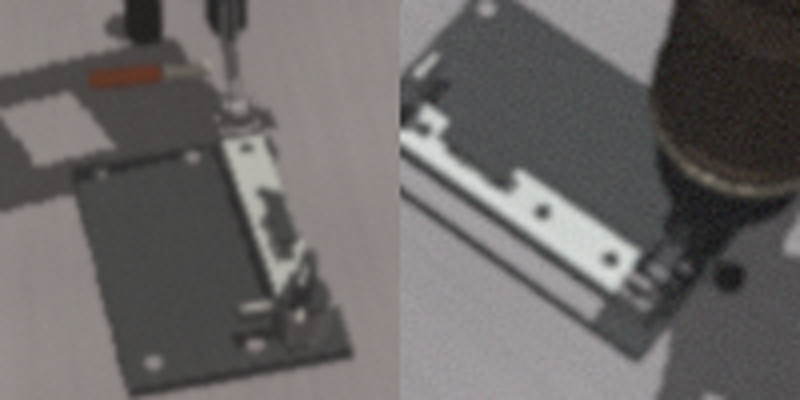

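Ball at crop (730,277) → lever ≈1.92, wide open. Now check the nut closely.

```bash
python3 - <<'E'
from h import *
import pickle
_,a,_=pickle.load(open('w2.pkl','rb'));_,b,_=pickle.load(open('w4.pkl','rb'))
save(np.hstack([a[85:155,290:350],b[220:290,225:285]]),'nut.png',6.6)
fx=[.552,.1435,.111]
p=pw(fx,[[.035,-.095,.058]])[0]
o=get_obs();print(o['joint_positions'])
print(go([p[0],p[1],.20],fx[2]-.38))
E
```

```text
[3.87655245e-01 5.92792673e-01 1.74702427e+00 1.35948218e-04
 8.01919546e-01 2.77269866e-01]
(array([-0.2149,  0.0014, -0.0918]), array([-2.000e-04, -0.000e+00,  3.793e-01]))
```

View pics/nut.png

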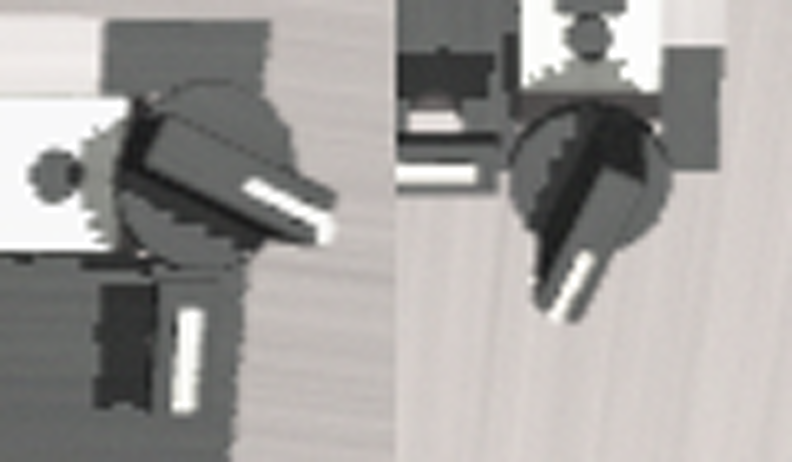

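```bash
python3 -m crank '[[0,[-0.01,0,-0.03],[0,0,0]],[0,[-0.03,0,-0.07],[0,0,0]],[0.04,[-0.215,0.001,-0.092],[0,0,0.45]],[0.04,[-0.215,0.001,-0.092],[0,0,0.45]],[0.04,[-0.215,0.001,-0.092],[0,0,0.45]],[0.04,[-0.215,0.001,-0.092],[0,0,0.45]],[0.04,[-0.215,0.001,-0.092],[0,0,0.45]],[0.04,[-0.215,0.001,-0.092],[0,0,0.45]],[0.04,[-0.215,0.001,-0.092],[0,0,0.45]],[0.04,[-0.215,0.001,-0.092],[0,0,0.45]]]'; python3 - <<'E'
from h import *
fx=[.552,.1435,.111]
p=pw(fx,[[.035,-.095,.058]])[0]
print(go(p,fx[2]-.45), get_obs()['grip_width'])
E
```

```text
time_s: 10.45
tool_pos: [0.5969, 0.0533, 0.2001]
orientation: [-2.565, -1.814, 0.0]
ft_force: [0.5, 0.7, 0.4]
grip_width: 0.467
grasp_force: 0.0
(array([-0.0002,  0.0006,  0.1421]), array([-0.0003, -0.0002, -0.0008])) 0.4666333413279277
```

```bash
python3 -m crank '[[0.04,[0,0,0.04],[0,0,0]],[0.04,[0,0,0.08],[0,0,0]],[0.04,[0,0,0.115],[0,0,0]],[0.04,[0,0,0.142],[0,0,0]],[0.04,[0,0,0.142],[0,0,0]],[0,[0,0,0.142],[0,0,0]],[0,[0,0,0.142],[0,0,0]],[0,[0,0,0.142],[0,0,0]],[0,[0,0,0.142],[0,0,0]],[0,[0,0,0.142],[0,0,0]]]'; python3 -m crank '[[0,[0,0,0],[0,0,0.1]],[0,[0,0,0],[0,0,0.2]],[0,[0,0,0],[0,0,0.3]],[0,[0,0,0],[0,0,0.4]],[0,[0,0,0],[0,0,0.5]],[0,[0,0,0],[0,0,0.6]],[0,[0,0,0],[0,0,0.7]],[0,[0,0,0],[0,0,0.8]],[0,[0,0,0],[0,0,0.9]],[0,[0,0,0],[0,0,1.0]],[0,[0,0,0],[0,0,1.1]],[0,[0,0,0],[0,0,1.12]]]'
```

```text
time_s: 11.28
tool_pos: [0.598, 0.054, 0.0601]
orientation: [2.564, 1.814, 0.004]
ft_force: [-2.7, 5.6, 5.9]
grip_width: 0.1
grasp_force: 59.9
time_s: 12.28
tool_pos: [0.5983, 0.0535, 0.0601]
orientation: [3.137, 0.167, 0.005]
ft_force: [-0.5, 2.3, 8.9]
grip_width: 0.101
grasp_force: 60.3
```

```bash
python3 -m crank '[[0.04,[0,0,0],[0,0,0]],[0.04,[0,0,0],[0,0,0]],[0.04,[0,0,-0.02],[0,0,0]],[0.04,[-0.02,0,-0.06],[0,0,0]],[0.05,[-0.05,0,-0.1],[0,0,0]],[0.05,[-0.08,0,-0.14],[0,0,0]],[0.05,[-0.08,0,-0.14],[0,0,0]],[0.05,[-0.08,0,-0.14],[0,0,0]]]'; python3 - <<'E'
from h import *
import pickle
o,im,C=cap('wrist');pickle.dump((o,im,C),open('w8.pkl','wb'))
fx=[.552,.1435,.111]
print((proj(C,pw(fx,[[.035,-.095,.076],[.018,-.095,.076],[-.01,-.095,.046]]))/.64).round())
print(go([.50,-.21,.23],np.radians(-83.4)))
E
```

```text
time_s: 12.95
tool_pos: [0.5169, 0.0443, 0.2022]
orientation: [3.136, 0.179, 0.007]
ft_force: [1.9, 0.4, 0.3]
grip_width: 0.584
grasp_force: 0.0
[[396. 156.]
 [396. 185.]
 [396. 223.]]
(array([-0.0464,  0.2507, -0.0296]), array([ 0.0004, -0.004 , -0.0017]))
```

```bash
python3 -m crank '[[0.05,[-0.046,0.25,-0.03],[0,0,0]],[0.05,[-0.046,0.25,-0.03],[0,0,0]],[0.05,[-0.046,0.25,-0.03],[0,0,0]],[0.05,[-0.046,0.25,-0.03],[0,0,0]],[0.05,[-0.046,0.25,-0.03],[0,0,0]],[0.05,[-0.046,0.25,-0.03],[0,0,0]],[0.05,[-0.046,0.25,-0.03],[0,0,0]],[0.05,[-0.046,0.25,-0.03],[0,0,0]]]'; python3 - <<'E'
from h import *
import pickle
_,a,_=pickle.load(open('w8.pkl','rb'))
o,im,C=cap('wrist');pickle.dump((o,im,C),open('w9.pkl','wb'))
x=cv2.resize(a[75:175,200:300],(384,384),interpolation=cv2.INTER_CUBIC)
save(np.hstack([x,im]),'w9.png',.89)
for n,p in dict(a=(.5955,-.1555,-.39),b=(.5767,-.2783,.135),c=(.4634,-.307,-.25)).items():
  print(n,(proj(C,pw(p,[[.04,.014,.01],[.04,-.014,.01],[0,0,.01],[-.04,0,.05]]))*.89+[384*.89,0]).round())
E
```

```text
time_s: 13.67
tool_pos: [0.4999, -0.212, 0.2274]
orientation: [3.137, 0.172, -0.0]
ft_force: [0.3, 0.0, -0.0]
grip_width: 0.582
grasp_force: 0.0
a [[538.  41.]
 [557.  52.]
 [535.  74.]
 [517. 101.]]
b [[609.  69.]
 [629.  68.]
 [618.  98.]
 [623. 130.]]
c [[626. 148.]
 [642. 154.]
 [624. 174.]
 [618. 206.]]
```

View pics/w9.png

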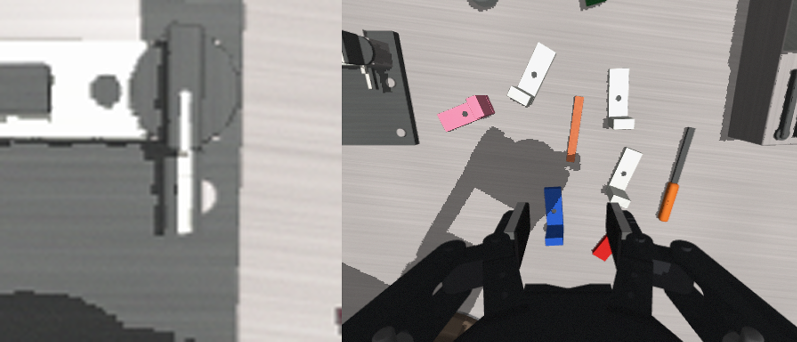

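Nut pointer is in line with the mark; inserts unmoved. Pick insert a.

```bash
cat >> h.py <<'E'
FX=[.552,.1435,.111]
def rib(p,z):return pw(p,[[-.033,0,z]])[0]
E
python3 - <<'E'
from h import *
p=(.5955,-.1555,-.39);b=rib(p,.12);print(b,go(b,p[2]))
E
```

```text
[ 0.564978   -0.14295378  0.12      ] (array([ 0.0724, -0.0595,  0.1071]), array([-1.1000e-03,  4.0000e-04, -1.0706e+00]))
```

```bash
python3 -m crank '[[0.03,[0.072,-0.06,0.107],[0,0,-1.07]],[0.03,[0.072,-0.06,0.107],[0,0,-1.07]],[0.03,[0.072,-0.06,0.107],[0,0,-1.07]],[0.03,[0.072,-0.06,0.107],[0,0,-1.07]],[0.03,[0.072,-0.06,0.107],[0,0,-1.07]],[0.03,[0.072,-0.06,0.107],[0,0,-1.07]],[0.03,[0.072,-0.06,0.107],[0,0,-1.07]],[0.03,[0.072,-0.06,0.107],[0,0,-1.07]],[0.03,[0.072,-0.06,0.107],[0,0,-1.07]],[0.03,[0.072,-0.06,0.107],[0,0,-1.07]]]'; python3 - <<'E'
from h import *
p=(.5955,-.1555,-.39);b=rib(p,.021);print(b,go(b,p[2]))
E
```

```text
time_s: 14.55
tool_pos: [0.5644, -0.1397, 0.1203]
orientation: [-2.603, -1.757, 0.001]
ft_force: [-0.1, 0.2, 0.0]
grip_width: 0.354
grasp_force: 0.0
[ 0.564978   -0.14295378  0.021     ] (array([-0.0029,  0.0019,  0.0993]), array([-0.0013, -0.0001,  0.0071]))
```

```bash
python3 -m crank '[[0.03,[-0.001,0.001,0.04],[0,0,0]],[0.03,[-0.001,0.001,0.075],[0,0,0]],[0.03,[-0.001,0.001,0.099],[0,0,0]],[0.03,[-0.001,0.001,0.099],[0,0,0]],[0,[-0.001,0.001,0.099],[0,0,0]],[0,[-0.001,0.001,0.099],[0,0,0]],[0,[-0.001,0.001,0.099],[0,0,0]],[0,[-0.001,0.001,0.099],[0,0,0]],[0,[-0.001,0.001,0.08],[0,0,0]],[0,[-0.001,0.001,0.04],[0,0,0]],[0,[-0.001,0.001,0.015],[0,0,0]]]'; python3 - <<'E'
from h import *
b=rib([*pw(FX,[[-.035,.038,0]])[0][:2],FX[2]],.105);print(b,go(b,FX[2]))
E
```

```text
time_s: 15.47
tool_pos: [0.5656, -0.1429, 0.1093]
orientation: [2.608, 1.749, 0.002]
ft_force: [2.5, -0.4, -1.0]
grip_width: 0.148
grasp_force: 62.6
[0.48020914 0.17373363 0.105     ] (array([ 0.2605, -0.1992,  0.004 ]), array([ 1.700e-03,  2.000e-04, -5.004e-01]))
```

```bash
python3 -m crank '[[0,[0.02,-0.04,-0.02],[0,0,0]],[0,[0.26,-0.199,-0.02],[0,0,-0.5]],[0,[0.26,-0.199,-0.02],[0,0,-0.5]],[0,[0.26,-0.199,-0.02],[0,0,-0.5]],[0,[0.26,-0.199,-0.02],[0,0,-0.5]],[0,[0.26,-0.199,-0.02],[0,0,-0.5]],[0,[0.26,-0.199,-0.02],[0,0,-0.5]],[0,[0.26,-0.199,-0.02],[0,0,-0.5]],[0,[0.26,-0.199,-0.02],[0,0,-0.5]],[0,[0.26,-0.199,-0.02],[0,0,-0.5]],[0,[0.26,-0.199,-0.02],[0,0,-0.5]]]'; python3 - <<'E'
from h import *
b=rib([*pw(FX,[[-.035,.038,0]])[0][:2],FX[2]],.036);print(b,go(b,FX[2]))
o,im,C=cap('wrist');save(im,'w10.png');import pickle;pickle.dump((o,im,C),open('w10.pkl','wb'))
E
```

```text
time_s: 16.38
tool_pos: [0.4798, 0.1735, 0.127]
orientation: [2.093, 2.342, 0.001]
ft_force: [-0.2, -0.5, -2.0]
grip_width: 0.15
grasp_force: 62.5
[0.48020914 0.17373363 0.036     ] (array([0.0002, 0.0004, 0.091 ]), array([ 0.0012, -0.0001,  0.0011]))
```

View pics/w10.png

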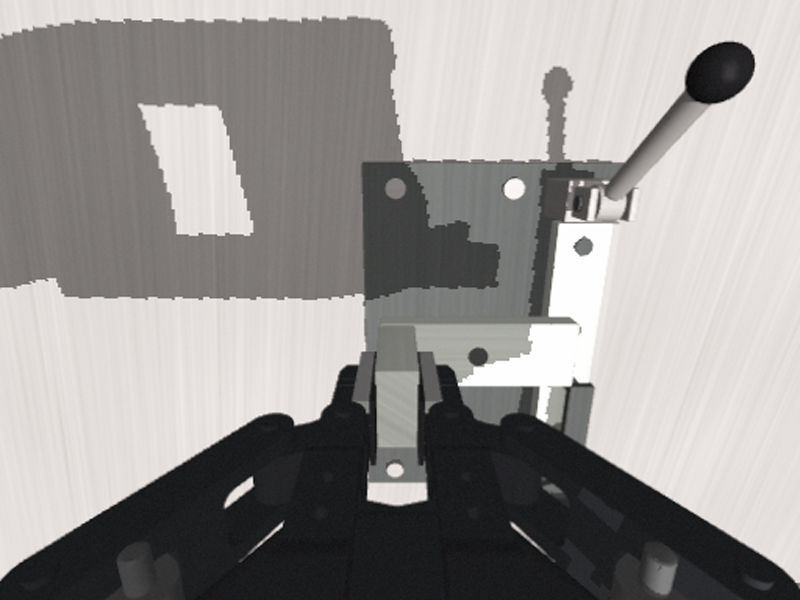

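Insert held square, toe to +x, in front of the bar. Lower it.

```bash
python3 -m crank '[[0,[0,0,0.04],[0,0,0]],[0,[0,0,0.07],[0,0,0]],[0,[0,0,0.085],[0,0,0]],[0,[0,0,0.09],[0,0,0]],[0,[0,0,0.092],[0,0,0]],[0,[0,0,0.092],[0,0,0]]]'; python3 -m crank '[[0,[0,0,0.001],[0,0,0]],[0,[0,0,0.001],[0,0,0]]]'
```

```text
time_s: 16.93
tool_pos: [0.4795, 0.1718, 0.0347]
orientation: [-2.097, -2.339, 0.002]
ft_force: [0.7, -0.4, -1.4]
grip_width: 0.15
grasp_force: 62.6
time_s: 17.1
tool_pos: [0.4805, 0.1724, 0.0342]
orientation: [2.096, 2.339, 0.001]
ft_force: [-2.0, -2.7, 5.3]
grip_width: 0.154
grasp_force: 63.5
```

```bash
python3 -m crank '[[0,[0,0.01,0],[0,0,0]],[0,[0,0.02,0],[0,0,0]],[0,[0,0.03,0],[0,0,0]],[0,[0,0.038,0],[0,0,0]],[0,[0,0.041,0],[0,0,0]]]'; python3 -m crank '[[0,[0,0.002,0],[0,0,0]],[0,[0,0.003,0],[0,0,0]]]';  python3 - <<'E'
from h import *
c,s=np.cos(FX[2]),np.sin(FX[2]);d=get_obs()['tool_pos'][:2]-FX[:2];print('rib->origin x',c*d[0]+s*d[1]+.033,'y',-s*d[0]+c*d[1])
E
```

```text
time_s: 17.52
tool_pos: [0.5215, 0.1773, 0.0342]
orientation: [2.096, 2.34, 0.0]
ft_force: [-13.7, -1.0, 25.2]
grip_width: 0.153
grasp_force: 66.5
time_s: 17.68
tool_pos: [0.5228, 0.1774, 0.0342]
orientation: [-2.095, -2.339, 0.002]
ft_force: [-13.7, -0.2, 23.0]
grip_width: 0.15
grasp_force: 66.2
rib->origin x 0.007749512740650687 y 0.036904916686637514
```

```bash
python3 -m crank '[[0,[0,0.001,-0.001],[0,0,0]],[0,[0,0.002,-0.001],[0,0,0]],[0,[0,0.002,-0.001],[0,0,0]]]'; python3 -m crank '[[0,[0,0.002,0],[0,0,0]],[0,[0,0.002,0],[0,0,0]]]'
```

```text
time_s: 17.93
tool_pos: [0.5254, 0.1779, 0.0345]
orientation: [-2.096, -2.34, 0.001]
ft_force: [-3.2, -0.6, 0.8]
grip_width: 0.157
grasp_force: 63.0
time_s: 18.1
tool_pos: [0.5256, 0.1779, 0.0342]
orientation: [-2.094, -2.339, 0.005]
ft_force: [-12.1, -1.0, 11.2]
grip_width: 0.15
grasp_force: 64.6
```

```bash
python3 -m crank '[[0,[0,0.0015,0],[0,0,0]],[0,[0,0.0015,0],[0,0,0]]]'; python3 - <<'E'
from h import *
c,s=np.cos(FX[2]),np.sin(FX[2]);d=get_obs()['tool_pos'][:2]-FX[:2];print('rib->origin x',c*d[0]+s*d[1]+.033,'y',-s*d[0]+c*d[1])
E
```

```text
time_s: 18.27
tool_pos: [0.5257, 0.1779, 0.0342]
orientation: [-2.093, -2.338, 0.008]
ft_force: [-20.3, -1.5, 20.5]
grip_width: 0.156
grasp_force: 65.7
rib->origin x 0.010633492370291566 y 0.03707092910884108
```

```bash
python3 -m crank '[[0,[0,-0.0015,-0.0005],[0,0,0]],[0.03,[0,-0.0015,-0.0005],[0,0,0]],[0.03,[0,-0.0015,-0.0005],[0,0,0]],[0.03,[0,-0.0015,-0.0005],[0,0,0]],[0.03,[0,-0.0015,-0.03],[0,0,0]],[0.03,[0,-0.0015,-0.06],[0,0,0]],[0.05,[0,-0.03,-0.1],[0,0,0]],[0.05,[0,-0.03,-0.14],[0,0,0]],[0.05,[0,-0.03,-0.14],[0,0,0]]]'; python3 - <<'E'
from h import *
import pickle
o,im,C=cap('wrist');pickle.dump((o,im,C),open('w11.pkl','wb'))
L=[[.04,.014,.01],[.04,-.014,.01],[0,0,.01],[-.04,.014,.05],[-.04,-.014,.05],[-.026,.014,.05]]
b=[*pw(FX,[[.010,.037,0]])[0][:2],FX[2]]
L2=np.array(L)+[0,0,.012]
print((proj(C,pw(b,L2))/.64).round())
p=(.5767,-.2783,.135);b=rib(p,.18);print(b,go(b,p[2]))
E
```

```text
time_s: 19.02
tool_pos: [0.5008, 0.1761, 0.1802]
orientation: [2.092, 2.338, 0.01]
ft_force: [2.9, 0.8, 1.6]
grip_width: 0.586
grasp_force: 0.0
[[528. 254.]
 [525. 290.]
 [473. 272.]
 [423. 267.]
 [422. 308.]
 [445. 266.]]
[ 0.54400026 -0.28274148  0.18      ] (array([-0.4608, -0.0084, -0.0019]), array([ 0.0075, -0.0012, -0.024 ]))
```

```bash
python3 -m crank '[[0.05,[-0.46,-0.008,0],[0.007,0,-0.024]],[0.05,[-0.46,-0.008,0],[0.007,0,-0.024]],[0.05,[-0.46,-0.008,0],[0.007,0,-0.024]],[0.05,[-0.46,-0.008,0],[0.007,0,-0.024]],[0.05,[-0.46,-0.008,0],[0.007,0,-0.024]],[0.05,[-0.46,-0.008,0],[0.007,0,-0.024]],[0.05,[-0.46,-0.008,0],[0.007,0,-0.024]],[0.05,[-0.46,-0.008,0],[0.007,0,-0.024]],[0.05,[-0.46,-0.008,0],[0.007,0,-0.024]],[0.03,[-0.46,-0.008,0],[0.007,0,-0.024]],[0.03,[-0.46,-0.008,0],[0.007,0,-0.024]],[0.03,[-0.46,-0.008,0],[0.007,0,-0.024]]]'; python3 - <<'E'
from h import *
import pickle
_,a,_=pickle.load(open('w11.pkl','rb'))
o,im,C=cap('wrist');pickle.dump((o,im,C),open('w12.pkl','wb'))
x=cv2.resize(a[130:230,220:370],(576,384),interpolation=cv2.INTER_CUBIC)
save(np.hstack([x,im]),'w12.png',.73)
L=[[.04,.014,.01],[.04,-.014,.01],[0,0,.01],[-.026,0,.05],[-.04,0,.05]]
for n,p in dict(b=(.5767,-.2783,.135),c=(.4634,-.307,-.25)).items():
  print(n,(proj(C,pw(p,L))*.73+[576*.73,0]).round())
p=(.5767,-.2783,.135);b=rib(p,.021);print(b,go(b,p[2]))
E
```

```text
time_s: 20.07
tool_pos: [0.5429, -0.2898, 0.1735]
orientation: [-2.07, -2.362, 0.009]
ft_force: [-1.1, -0.6, 1.4]
grip_width: 0.354
grasp_force: 0.0
b [[654. 113.]
 [653. 130.]
 [629. 121.]
 [613. 128.]
 [603. 128.]]
c [[583. 131.]
 [577. 146.]
 [557. 129.]
 [533. 130.]
 [523. 126.]]
[ 0.54400026 -0.28274148  0.021     ] (array([0.0041, 0.0033, 0.1522]), array([-0.0064,  0.001 , -0.004 ]))
```

View pics/w12.png

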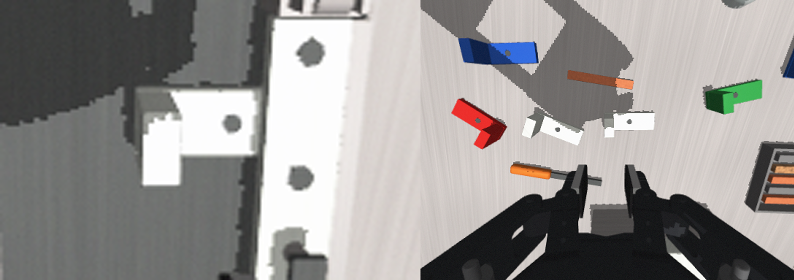

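Insert a sits exactly where predicted (hole at (232,123) in left crop); b and c unmoved.

```bash
python3 -m crank '[[0.03,[0,0,0],[0,0,0]],[0.03,[0,0,0],[0,0,0]]]'; python3 - <<'E'
from h import *
p=(.5767,-.2783,.135);b=rib(p,.021);print(b,go(b,p[2]))
E
```

```text
time_s: 20.28
tool_pos: [0.5417, -0.2819, 0.1735]
orientation: [-2.063, -2.362, 0.008]
ft_force: [0.2, 0.6, -0.9]
grip_width: 0.352
grasp_force: 0.0
[ 0.54400026 -0.28274148  0.021     ] (array([-0.0013,  0.0034,  0.1525]), array([-0.0078, -0.0009, -0.    ]))
```

```bash
python3 -m crank '[[0.03,[-0.001,0.003,0.04],[-0.0075,0,0]],[0.03,[-0.001,0.003,0.08],[-0.0075,0,0]],[0.03,[-0.001,0.003,0.12],[-0.0075,0,0]],[0.03,[-0.001,0.003,0.152],[-0.0075,0,0]],[0.03,[-0.001,0.003,0.152],[-0.0075,0,0]],[0,[-0.001,0.003,0.152],[-0.0075,0,0]],[0,[-0.001,0.003,0.152],[-0.0075,0,0]],[0,[-0.001,0.003,0.152],[-0.0075,0,0]],[0,[-0.001,0.003,0.152],[-0.0075,0,0]]]'; python3 -m crank '[[0,[0,0,-0.04],[0,0,0]],[0,[0,0,-0.08],[0,0,0]],[0,[0,0,-0.11],[0,0,0]],[0,[0,0,-0.11],[0,0,0]]]'; python3 - <<'E'
from h import *
b=rib([*pw(FX,[[-.035,0,0]])[0][:2],FX[2]],.13);print(b,go(b,FX[2]))
E
```

```text
time_s: 21.03
tool_pos: [0.5453, -0.2838, 0.0244]
orientation: [2.064, 2.364, 0.002]
ft_force: [-0.6, -0.5, -1.3]
grip_width: 0.15
grasp_force: 62.3
time_s: 21.37
tool_pos: [0.5473, -0.2852, 0.1399]
orientation: [2.059, 2.358, 0.004]
ft_force: [2.9, -1.4, -1.5]
grip_width: 0.15
grasp_force: 62.6
[0.48441848 0.13596749 0.13      ] (array([ 0.4259, -0.0057,  0.0071]), array([0.0089, 0.0064, 0.0241]))
```

```bash
python3 -m crank '[[0,[0.426,-0.006,0.007],[0,0,0.024]],[0,[0.426,-0.006,0.007],[0,0,0.024]],[0,[0.426,-0.006,0.007],[0,0,0.024]],[0,[0.426,-0.006,0.007],[0,0,0.024]],[0,[0.426,-0.006,0.007],[0,0,0.024]],[0,[0.426,-0.006,0.007],[0,0,0.024]],[0,[0.426,-0.006,0.007],[0,0,0.024]],[0,[0.426,-0.006,0.007],[0,0,0.024]],[0,[0.426,-0.006,0.007],[0,0,0.024]],[0,[0.426,-0.006,0.007],[0,0,0.024]],[0,[0.426,-0.006,0.007],[0,0,0.024]],[0,[0.426,-0.006,0.007],[0,0,0.024]]]'; python3 -m crank '[[0,[0,0,0],[0,0,0]],[0,[0,0,0],[0,0,0]]]'; python3 - <<'E'
from h import *
b=rib([*pw(FX,[[-.035,0,0]])[0][:2],FX[2]],.038);print(b,go(b,FX[2]))
E
```

```text
time_s: 22.37
tool_pos: [0.4805, 0.1408, 0.1262]
orientation: [2.089, 2.344, 0.003]
ft_force: [0.0, -0.2, -1.4]
grip_width: 0.15
grasp_force: 62.5
time_s: 22.53
tool_pos: [0.481, 0.1374, 0.1258]
orientation: [2.094, 2.34, 0.002]
ft_force: [0.9, 1.1, -2.3]
grip_width: 0.152
grasp_force: 62.5
[0.48441848 0.13596749 0.038     ] (array([-0.0018,  0.0031,  0.0878]), array([ 0.0014, -0.0001, -0.0002]))
```

```bash
python3 -m crank '[[0,[-0.002,0,0.04],[0,0,0]],[0,[-0.002,0,0.07],[0,0,0]],[0,[-0.002,0,0.085],[0,0,0]],[0,[-0.002,0,0.088],[0,0,0]],[0,[-0.002,0,0.088],[0,0,0]]]'; python3 -m crank '[[0,[0,0,0.001],[0,0,0]],[0,[0,0,0.001],[0,0,0]]]'
```

```text
time_s: 22.95
tool_pos: [0.4806, 0.1347, 0.0367]
orientation: [-2.096, -2.339, 0.002]
ft_force: [0.0, -0.7, -1.6]
grip_width: 0.151
grasp_force: 62.5
time_s: 23.12
tool_pos: [0.4819, 0.1357, 0.0373]
orientation: [2.095, 2.339, 0.003]
ft_force: [0.4, 0.1, -1.2]
grip_width: 0.154
grasp_force: 62.5
```

```bash
python3 -m crank '[[0,[0,0,0.001],[0,0,0]],[0,[0,0,0.001],[0,0,0]]]';  python3 -m crank '[[0,[0,0,0.001],[0,0,0]],[0,[0,0,0.001],[0,0,0]]]'
```

```text
time_s: 23.28
tool_pos: [0.4816, 0.1361, 0.036]
orientation: [2.094, 2.34, 0.003]
ft_force: [-0.6, -0.8, -1.9]
grip_width: 0.15
grasp_force: 62.5
time_s: 23.45
tool_pos: [0.4814, 0.1361, 0.0348]
orientation: [2.094, 2.341, 0.002]
ft_force: [0.8, -1.0, 5.9]
grip_width: 0.147
grasp_force: 63.7
```

```bash
python3 -m crank '[[0,[0,0.012,-0.0005],[0,0,0]],[0,[0,0.024,-0.0005],[0,0,0]],[0,[0,0.034,-0.0005],[0,0,0]],[0,[0,0.042,-0.0005],[0,0,0]],[0,[0,0.045,-0.0005],[0,0,0]],[0,[0,0.045,-0.0005],[0,0,0]]]'; python3 - <<'E'
from h import *
c,s=np.cos(FX[2]),np.sin(FX[2]);d=get_obs()['tool_pos'][:2]-FX[:2];print('origin x',c*d[0]+s*d[1]+.033,'y',-s*d[0]+c*d[1])
E
```

```text
time_s: 23.95
tool_pos: [0.5266, 0.1411, 0.0348]
orientation: [2.094, 2.341, 0.002]
ft_force: [1.6, -0.2, 2.6]
grip_width: 0.15
grasp_force: 63.1
origin x 0.0074742178201108594 y 0.00044072926668826517
```

```bash
python3 -m crank '[[0,[0,0.002,0],[0,0,0]],[0,[0,0.003,0],[0,0,0]],[0,[0,0.003,0],[0,0,0]]]'; python3 -m crank '[[0,[0,0.001,0],[0,0,0]],[0,[0,0.0015,0],[0,0,0]]]'; python3 - <<'E'
from h import *
c,s=np.cos(FX[2]),np.sin(FX[2]);d=get_obs()['tool_pos'][:2]-FX[:2];print('origin x',c*d[0]+s*d[1]+.033,'y',-s*d[0]+c*d[1])
E
```

```text
time_s: 24.2
tool_pos: [0.5275, 0.1412, 0.0348]
orientation: [-2.094, -2.341, 0.001]
ft_force: [-3.2, -0.5, 5.8]
grip_width: 0.15
grasp_force: 63.7
time_s: 24.37
tool_pos: [0.5287, 0.1413, 0.0348]
orientation: [-2.094, -2.341, 0.002]
ft_force: [-4.3, -0.3, 6.5]
grip_width: 0.145
grasp_force: 63.8
origin x 0.009625012696893781 y 0.000375587470433729
```

```bash
python3 -m crank '[[0,[0,0.0015,0],[0,0,0]],[0,[0,0.002,0],[0,0,0]]]'; python3 -m crank '[[0,[0,0.001,0],[0,0,0]],[0,[0,0.0015,0],[0,0,0]]]'
```

```text
time_s: 24.53
tool_pos: [0.5297, 0.1414, 0.0348]
orientation: [-2.093, -2.34, 0.004]
ft_force: [-11.5, -0.5, 16.3]
grip_width: 0.155
grasp_force: 65.0
time_s: 24.7
tool_pos: [0.5297, 0.1414, 0.0348]
orientation: [-2.092, -2.339, 0.007]
ft_force: [-18.3, -1.4, 23.8]
grip_width: 0.155
grasp_force: 66.2
```

```bash
python3 -m crank '[[0,[0,-0.0015,-0.0005],[0,0,0]],[0.03,[0,-0.0015,-0.0005],[0,0,0]],[0.03,[0,-0.0015,-0.0005],[0,0,0]],[0.03,[0,-0.0015,-0.0005],[0,0,0]],[0.03,[0,-0.0015,-0.03],[0,0,0]],[0.03,[0,-0.0015,-0.06],[0,0,0]],[0.05,[0,-0.03,-0.1],[0,0,0]],[0.05,[0,-0.03,-0.14],[0,0,0]],[0.05,[0,-0.03,-0.14],[0,0,0]],[0.05,[0,-0.03,-0.14],[0,0,0]]]'; python3 - <<'E'
from h import *
import pickle
o,im,C=cap('wrist');pickle.dump((o,im,C),open('w13.pkl','wb'))
p=(.4634,-.307,-.25);b=rib(p,.18);print(b,go(b,p[2]),o['joint_positions'])
E
```

```text
time_s: 25.53
tool_pos: [0.5053, 0.1389, 0.1775]
orientation: [2.092, 2.339, 0.008]
ft_force: [-0.0, -0.5, -0.8]
grip_width: 0.586
grasp_force: 0.0
[ 0.43142589 -0.29883567  0.18      ] (array([-0.4268, -0.1211, -0.0048]), array([ 0.0032, -0.001 ,  0.361 ])) [2.10397620e-01 3.69297234e-01 1.94490480e+00 5.91718560e-05
 8.21446592e-01 9.92894846e-02]
```

```bash
python3 -m crank '[[0.05,[-0.427,-0.121,-0.004],[0,0,0.361]],[0.05,[-0.427,-0.121,-0.004],[0,0,0.361]],[0.05,[-0.427,-0.121,-0.004],[0,0,0.361]],[0.05,[-0.427,-0.121,-0.004],[0,0,0.361]],[0.05,[-0.427,-0.121,-0.004],[0,0,0.361]],[0.05,[-0.427,-0.121,-0.004],[0,0,0.361]],[0.05,[-0.427,-0.121,-0.004],[0,0,0.361]],[0.05,[-0.427,-0.121,-0.004],[0,0,0.361]],[0.05,[-0.427,-0.121,-0.004],[0,0,0.361]],[0.03,[-0.427,-0.121,-0.004],[0,0,0.361]],[0.03,[-0.427,-0.121,-0.004],[0,0,0.361]],[0.03,[-0.427,-0.121,-0.004],[0,0,0.361]]]'; python3 -m crank '[[0.03,[0,0,0],[0,0,0]],[0.03,[0,0,0],[0,0,0]]]'; python3 - <<'E'
from h import *
import pickle
_,a,_=pickle.load(open('w13.pkl','rb'))
o,im,C=cap('wrist');pickle.dump((o,im,C),open('w14.pkl','wb'))
x=cv2.resize(a[110:300,200:350],(303,384),interpolation=cv2.INTER_CUBIC)
save(np.hstack([x,im]),'w14.png',.98)
L=[[.04,.014,.01],[.04,-.014,.01],[0,0,.01],[-.026,0,.05],[-.04,0,.05]]
p=(.4634,-.307,-.25)
print((proj(C,pw(p,L))*.98+[303*.98,0]).round())
b=rib(p,.021);print(b,go(b,p[2]))
E
```

```text
time_s: 26.58
tool_pos: [0.4299, -0.304, 0.177]
orientation: [-2.484, -1.923, 0.001]
ft_force: [0.5, 0.2, -0.1]
grip_width: 0.349
grasp_force: 0.0
time_s: 26.75
tool_pos: [0.4302, -0.2985, 0.1773]
orientation: [-2.48, -1.925, -0.0]
ft_force: [0.7, 1.3, 0.2]
grip_width: 0.35
grasp_force: 0.0
[[608. 157.]
 [607. 179.]
 [575. 168.]
 [554. 177.]
 [541. 177.]]
[ 0.43142589 -0.29883567  0.021     ] (array([-0.0007,  0.0014,  0.1566]), array([-0.0015, -0.0013,  0.0004]))
```

View pics/w14.png

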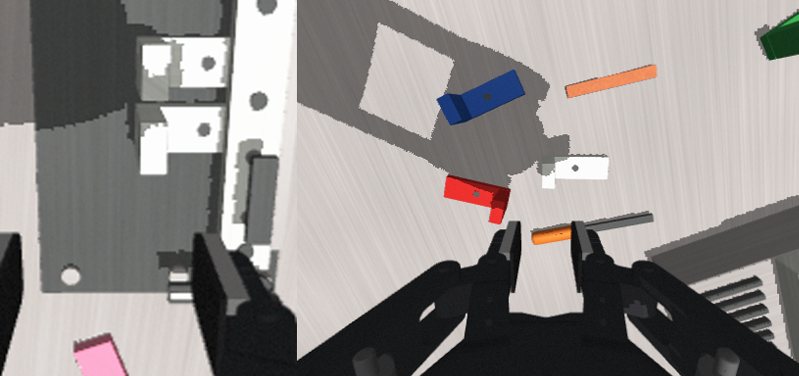

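Left crop: a and b home side by side. c unmoved, with hole at (575,168) as predicted. Grasp c.

```bash
python3 -m crank '[[0.03,[0,0.001,0.04],[0,0,0]],[0.03,[0,0.001,0.08],[0,0,0]],[0.03,[0,0.001,0.12],[0,0,0]],[0.03,[0,0.001,0.155],[0,0,0]],[0.03,[0,0.001,0.155],[0,0,0]],[0,[0,0.001,0.155],[0,0,0]],[0,[0,0.001,0.155],[0,0,0]],[0,[0,0.001,0.155],[0,0,0]],[0,[0,0.001,0.155],[0,0,0]]]'; python3 -m crank '[[0,[0,0,-0.04],[0,0,0]],[0,[0,0,-0.08],[0,0,0]],[0,[0,0,-0.11],[0,0,0]],[0,[0,0,-0.11],[0,0,0]],[0,[0,0,-0.11],[0,0,0]]]'; python3 - <<'E'
from h import *
b=rib([*pw(FX,[[-.035,-.038,0]])[0][:2],FX[2]],.13);print(b,go(b,FX[2]))
E
```

```text
time_s: 27.55
tool_pos: [0.433, -0.3001, 0.0257]
orientation: [2.478, 1.925, 0.002]
ft_force: [0.1, -0.0, -1.3]
grip_width: 0.151
grasp_force: 62.3
time_s: 27.97
tool_pos: [0.4331, -0.3005, 0.1369]
orientation: [2.476, 1.923, 0.003]
ft_force: [0.1, -0.1, -2.6]
grip_width: 0.149
grasp_force: 62.5
[0.48862783 0.09820135 0.13      ] (array([ 0.4   , -0.0449,  0.0057]), array([ 0.0055,  0.0032, -0.361 ]))
```

```bash
python3 -m crank '[[0,[0.4,-0.045,0.005],[0,0,-0.361]],[0,[0.4,-0.045,0.005],[0,0,-0.361]],[0,[0.4,-0.045,0.005],[0,0,-0.361]],[0,[0.4,-0.045,0.005],[0,0,-0.361]],[0,[0.4,-0.045,0.005],[0,0,-0.361]],[0,[0.4,-0.045,0.005],[0,0,-0.361]],[0,[0.4,-0.045,0.005],[0,0,-0.361]],[0,[0.4,-0.045,0.005],[0,0,-0.361]],[0,[0.4,-0.045,0.005],[0,0,-0.361]],[0,[0.4,-0.045,0.005],[0,0,-0.361]],[0,[0.4,-0.045,0.005],[0,0,-0.361]],[0,[0.4,-0.045,0.005],[0,0,-0.361]]]'; python3 -m crank '[[0,[0,0,0],[0,0,0]],[0,[0,0,0],[0,0,0]]]'; python3 - <<'E'
from h import *
b=rib([*pw(FX,[[-.035,-.038,0]])[0][:2],FX[2]],.039);print(b,go(b,FX[2]))
E
```

```text
time_s: 28.97
tool_pos: [0.4865, 0.1006, 0.1283]
orientation: [-2.091, -2.344, 0.0]
ft_force: [-0.2, -0.8, -2.5]
grip_width: 0.149
grasp_force: 62.5
time_s: 29.13
tool_pos: [0.4867, 0.0983, 0.1285]
orientation: [-2.096, -2.34, 0.0]
ft_force: [0.1, -0.1, -2.4]
grip_width: 0.15
grasp_force: 62.5
[0.48862783 0.09820135 0.039     ] (array([-0.0003,  0.0019,  0.0895]), array([-0.0002,  0.    , -0.0008]))
```

```bash
python3 -m crank '[[0,[-0.001,0,0.04],[0,0,0]],[0,[-0.001,0,0.07],[0,0,0]],[0,[-0.001,0,0.085],[0,0,0]],[0,[-0.001,0,0.089],[0,0,0]],[0,[-0.001,0,0.089],[0,0,0]]]'; python3 -m crank '[[0,[0,0,0.001],[0,0,0]],[0,[0,0,0.0015],[0,0,0]]]'; python3 -m crank '[[0,[0,0,0.001],[0,0,0]],[0,[0,0,0.001],[0,0,0]]]'
```

```text
time_s: 29.55
tool_pos: [0.4865, 0.0972, 0.0389]
orientation: [-2.096, -2.339, 0.002]
ft_force: [0.4, 0.2, -1.5]
grip_width: 0.153
grasp_force: 62.4
time_s: 29.72
tool_pos: [0.4881, 0.098, 0.0393]
orientation: [2.095, 2.34, 0.003]
ft_force: [0.3, 0.5, -1.7]
grip_width: 0.151
grasp_force: 62.4
time_s: 29.88
tool_pos: [0.4879, 0.0983, 0.038]
orientation: [2.094, 2.34, 0.002]
ft_force: [0.1, -0.4, -0.7]
grip_width: 0.146
grasp_force: 62.4
```

```bash
python3 -m crank '[[0,[0,0,0.001],[0,0,0]],[0,[0,0,0.001],[0,0,0]]]'; python3 -m crank '[[0,[0,0,0.001],[0,0,0]],[0,[0,0,0.001],[0,0,0]]]'
```

```text
time_s: 30.05
tool_pos: [0.4875, 0.0983, 0.0365]
orientation: [2.094, 2.341, 0.001]
ft_force: [-0.0, 0.8, -1.7]
grip_width: 0.147
grasp_force: 62.4
time_s: 30.22
tool_pos: [0.4875, 0.0983, 0.036]
orientation: [2.094, 2.341, 0.002]
ft_force: [-3.9, -1.3, 19.2]
grip_width: 0.149
grasp_force: 65.3
```

Contact; slide home.

```bash
python3 -m crank '[[0,[0,0,-0.0008],[0,0,0]],[0,[0,0.012,-0.0008],[0,0,0]],[0,[0,0.024,-0.0008],[0,0,0]],[0,[0,0.034,-0.0008],[0,0,0]],[0,[0,0.042,-0.0008],[0,0,0]],[0,[0,0.045,-0.0008],[0,0,0]],[0,[0,0.047,-0.0008],[0,0,0]]]'; python3 -m crank '[[0,[0,0.001,0],[0,0,0]],[0,[0,0.0015,0],[0,0,0]]]';python3 -m crank '[[0,[0,0.001,0],[0,0,0]],[0,[0,0.0015,0],[0,0,0]]]'; python3 - <<'E'
from h import *
c,s=np.cos(FX[2]),np.sin(FX[2]);d=get_obs()['tool_pos'][:2]-FX[:2];print('origin x',c*d[0]+s*d[1]+.033,'y',-s*d[0]+c*d[1])
E
```

```text
time_s: 30.8
tool_pos: [0.5336, 0.1034, 0.036]
orientation: [-2.094, -2.341, 0.001]
ft_force: [-8.9, -1.4, 12.7]
grip_width: 0.151
grasp_force: 64.6
time_s: 30.97
tool_pos: [0.5339, 0.1034, 0.036]
orientation: [-2.094, -2.34, 0.003]
ft_force: [-9.4, -0.5, 10.8]
grip_width: 0.159
grasp_force: 64.4
time_s: 31.13
tool_pos: [0.5339, 0.1034, 0.036]
orientation: [-2.093, -2.339, 0.006]
ft_force: [-16.9, -1.9, 19.1]
grip_width: 0.151
grasp_force: 65.5
origin x 0.010534764097377282 y -0.03781094264030983
```

```bash
python3 -m crank '[[0,[0,-0.0015,-0.0005],[0,0,0]],[0.03,[0,-0.0015,-0.0005],[0,0,0]],[0.03,[0,-0.0015,-0.0005],[0,0,0]],[0.03,[0,-0.0015,-0.0005],[0,0,0]],[0.03,[0,-0.0015,-0.03],[0,0,0]],[0.03,[0,-0.0015,-0.06],[0,0,0]],[0,[-0.02,-0.06,-0.1],[0,0,0]],[0,[-0.04,-0.06,-0.18],[0,0,0]],[0,[-0.04,-0.06,-0.18],[0,0,0]],[0,[-0.04,-0.06,-0.18],[0,0,0]],[0,[-0.04,-0.06,-0.18],[0,0,0]]]'; cat > chk.py <<'E'
from h import *
o,im,C=cap('wrist');cv2.imwrite('pics/chk.png',im)
g=cv2.cvtColor(im,cv2.COLOR_RGB2GRAY).astype(float)
print(o['tool_pos'])
c,s=np.cos(FX[2]),np.sin(FX[2])
def loc(w):d=w[:2]-FX[:2];return np.round([1000*(c*d[0]+s*d[1]),1000*(-s*d[0]+c*d[1])],1)
for y in (.037,0,-.038):
  u,v=proj(C,pw(FX,[[.010,y,.022]]))[0]
  ui,vi=int(u),int(v)
  w=g[vi-8:vi+9,ui-8:ui+9];k=np.maximum(0,(w.min()+w.max())/2-w) if w.size else w
  n,l,st,ce=cv2.connectedComponentsWithStats((k>0).astype(np.uint8))
  for i in range(1,n):
    if st[i,4]>4: print(y,(round(u),round(v)),st[i,4],loc(ray(C,[ce[i]+[ui-8,vi-8]],.022)[0]))
E
python3 chk.py
```

```text
time_s: 32.05
tool_pos: [0.4831, 0.0564, 0.2205]
orientation: [2.092, 2.337, 0.008]
ft_force: [1.6, 0.3, 0.8]
grip_width: 0.003
grasp_force: 0.0
[0.48310909 0.0564486  0.22046255]
0.037 (328, 69) 153 [14.5 37. ]
0 (326, 102) 35 [ 9.6 -0.6]
0 (326, 102) 8 [19.3 -6.1]
-0.038 (323, 134) 9 [ 19.  -31.4]
-0.038 (323, 134) 30 [  9.2 -37.7]
-0.038 (323, 134) 12 [ 19.9 -42.8]
```

```bash
python3 - <<'E'
from h import *
im=cv2.imread('pics/chk.png',0);print(im[61:78:1,320:338])
b=pw(FX,[[.035,.178,.22]])[0];print(b,go(b,FX[2]))
E
```

```text
[[183 185 207 221 227 239 237 171 103 103  99  97 103  75  54  55  53  53]
 [251 251 251 251 251 251 251 200 106 104 100  98 102  77  53  56  54  54]
 [251 251 251 251 251 251 251 201 105 104 100 100 103  77  53  55  55  53]
 [251 251 251 251 251 251 251 202 105 101  99 100 100  77  56  54  55  53]
 [251 251 251 251 251 251 251 200 105 103 100 100 101  78  55  55  54  53]
 [251 251 251 251 251 251 250 197 105 101  99  99  96  71  56  53  54  54]
 [251 251 251 251 251 251 250 197 103  99  99  99  76  55  56  55  54  51]
 [251 251 251 251 251 251 250 196 104 100  99  98  75  54  53  54  54  55]
 [251 251 251 251 251 251 250 198 106 100 100 100  76  53  55  52  54  53]
 [251 251 251 251 251 251 250 198 103 101  97  99  75  54  54  55  55  55]
 [251 251 251 251 251 251 250 196 105 100  99 100  75  54  54  53  54  59]
 [251 251 251 251 251 251 250 194 105 100  99  95  72  55  55  52  56  62]
 [251 251 251 251 251 251 249 187 105  99  98  74  54  55  53  56  54  59]
 [251 251 251 251 251 251 240 166 104 100  98  74  54  53  55  52  54  59]
 [251 251 251 251 251 251 240 167 104  99  99  75  53  55  55  55  54  64]
 [251 251 251 251 251 251 240 165 104 100 100  77  56  53  54  54  52  65]
 [251 251 251 251 251 251 238 162 103 100  99  76  55  55  53  57  54  69]]
[0.56706715 0.32428158 0.22      ] (array([ 0.2565,  0.1132, -0.0011]), array([ 0.0053,  0.0003, -0.0008]))
```

Insert a is no longer at its place: it seems to have been knocked back. Locate it numerically on a rectified map.

```bash
python3 - <<'E'
from h import *
o=get_obs();C=cam('wrist',o);g=cv2.imread('pics/chk.png',0)
xs=np.arange(-110,56,3);ys=np.arange(90,-60,-4)
for y in ys:
  uv=proj(C,pw(FX,np.array([[x,y,22] for x in xs])/1000))
  r=''
  for u,v in uv:
    u,v=int(round(u)),int(round(v))
    r+=' ' if not(0<=u<512 and 0<=v<384) else '#' if g[v,u]>225 else '+' if g[v,u]>150 else '-' if g[v,u]>80 else '.'
  print('%4d'%y,r)
E
```

```text
90 +++++++----------------------------------.....----------
  86 +++++++-----------------------------------...+#########+
  82 +++++++-----------------------------------..-##########-
  78 +++++++----------------------------------...-####+-#####
  74 ------+.---------------------------------...-####---###+
  70 -------....------------------------------...-####--+####
  66 -------.....------------------------------..-##########+
  62 -------.....-----------------------------...-##########+
  58 -------.....------------------------------..-##########+
  54 -------....------------------------------...-##########+
  50 -------....------------------------------...-##########+
  46 -------...-..#####+--------------+++++#+--..-##########+
  42 -------...--.+#########################+--..-###########
  38 -------...--.+#########################+-...-##########+
  34 -------..--..-############+#############-...-###########
  30 -------..---..###########--+############-...-##########+
  26 -------..---..###########++#############--..-#####+####+
  22 -------..---..##########################-..
[... 553 characters left out ...]
----...##--..-----
 -18 -------......------------....------------...-##---.-----
 -22 -------......------.-----.......---...---...-##+--.----+
 -26 -------..............----..--#############++.##---.-----
 -30 -------..............----..-.##############--##---.-----
 -34 -------..............----.---##########--#+--##---.-----
 -38 -------..............---..---#########+--##-.#+---.-----
 -42 -------..............----..--##############+-##---.----+
 -46 -------..............----..--##############--##+--.-----
 -50 -------..........------------##############--##--..-----
 -54 -------..-.-----------------.#####-------....##---.----+
 -58 -------..---------------------------------..-#####------
```

```bash
python3 - <<'E'
from h import *
o=get_obs();C=cam('wrist',o);g=cv2.imread('pics/chk.png',0)
X=np.arange(-75,20,.5);Y=np.arange(55,5,-.5);G=np.array([[x,y,22] for y in Y for x in X])/1000
uv=proj(C,pw(FX,G)).astype(np.float32).reshape(len(Y),len(X),2)
R_=cv2.remap(g,uv[...,0],uv[...,1],cv2.INTER_LINEAR)
w=R_>200
sub=~w&(abs(X+33)[None]<12)&(abs(Y-30)[:,None]<9);i=np.argwhere(sub);print('hole',X[i[:,1]].mean(),Y[i[:,0]].mean(),len(i)/4)
for y in (24,28,32,36,40): r=w[np.argmin(abs(Y-y))];print(y,'toe x',X[np.where(r)[0].max()])
for x in (-20,-10,0,5): cc=w[:,np.argmin(abs(X-x))]&(abs(Y-30)<22);k=np.where(cc)[0];print(x,'y',Y[k.max()],Y[k.min()])
E
```

```text
hole -32.20454545454545 30.25227272727273 55.0
24 toe x 7.5
28 toe x 7.5
32 toe x 7.0
36 toe x 7.0
40 toe x 7.0
-20 y 8.5 44.0
-10 y 8.5 45.0
0 y 8.5 45.5
5 y 8.5 46.0
```

```bash
python3 - <<'E'
from h import *
b=pw(FX,[[-.0655,.0285,.12]])[0];print(b,go(b,FX[2]+.05))
E
```

```text
[0.48374609 0.16456903 0.12      ] (array([0.107 , 0.0123, 0.0984]), array([ 0.0053,  0.0004, -0.0508]))
```

```bash
python3 -m crank '[[0.03,[0.03,0.012,0.02],[0.004,0,-0.05]],[0.03,[0.06,0.012,0.05],[0.004,0,-0.05]],[0.03,[0.107,0.012,0.08],[0.004,0,-0.05]],[0.03,[0.107,0.012,0.098],[0.004,0,-0.05]],[0.03,[0.107,0.012,0.098],[0.004,0,-0.05]],[0.03,[0.107,0.012,0.098],[0.004,0,-0.05]]]'; python3 - <<'E'
from h import *
b=pw(FX,[[-.0655,.0285,.036]])[0];print(b,go(b,FX[2]+.05),get_obs()['grip_width'])
E
```

```text
time_s: 32.6
tool_pos: [0.4803, 0.1655, 0.1161]
orientation: [-2.03, -2.391, 0.009]
ft_force: [0.1, -0.9, -0.1]
grip_width: 0.352
grasp_force: 0.0
[0.48374609 0.16456903 0.036     ] (array([-0.0014,  0.0038,  0.0801]), array([-0.0076,  0.0003,  0.002 ])) 0.352415811916823
```

```bash
python3 -m crank '[[0.03,[-0.001,0.003,0.04],[-0.0065,0,0]],[0.03,[-0.001,0.003,0.07],[-0.0065,0,0]],[0.03,[-0.001,0.003,0.08],[-0.0065,0,0]],[0.03,[-0.001,0.003,0.08],[-0.0065,0,0]],[0,[-0.001,0.003,0.08],[-0.0065,0,0]],[0,[-0.001,0.003,0.08],[-0.0065,0,0]],[0,[-0.001,0.003,0.08],[-0.0065,0,0]],[0,[-0.001,0.003,0.08],[-0.0065,0,0]]]'; python3 - <<'E'
from h import *
b=pw(FX,[[-.064,.038,.0]])[0];b[2]=get_obs()['tool_pos'][2];print(b,go(b,FX[2]))
E
```

```text
time_s: 33.27
tool_pos: [0.4856, 0.1647, 0.0394]
orientation: [2.034, 2.39, 0.007]
ft_force: [1.1, -1.3, 5.5]
grip_width: 0.148
grasp_force: 61.9
[0.48418452 0.17417672 0.03937261] (array([0.0096, 0.0002, 0.    ]), array([ 0.0052, -0.0005,  0.0499]))
```

```bash
python3 -m crank '[[0,[0.003,0,-0.001],[0,0,0.02]],[0,[0.007,0,-0.001],[0,0,0.05]],[0,[0.0095,0,-0.001],[0,0,0.05]],[0,[0.0095,0,-0.0003],[0,0,0.05]],[0,[0.0095,0.01,-0.0003],[0,0,0.05]],[0,[0.0095,0.02,-0.0003],[0,0,0.05]],[0,[0.0095,0.03,-0.0003],[0,0,0.05]],[0,[0.0095,0.037,-0.0003],[0,0,0.05]],[0,[0.0095,0.04,-0.0003],[0,0,0.05]]]'; python3 -m crank '[[0,[0,0.001,0],[0,0,0]],[0,[0,0.0015,0],[0,0,0]]]'; python3 - <<'E'
from h import *
c,s=np.cos(FX[2]),np.sin(FX[2]);o=get_obs();d=o['tool_pos'][:2]-FX[:2];print('origin x',c*d[0]+s*d[1]+.033,'y',-s*d[0]+c*d[1],go(o['tool_pos'],FX[2]))
E
```

```text
time_s: 34.02
tool_pos: [0.5222, 0.1802, 0.0393]
orientation: [2.093, 2.342, 0.002]
ft_force: [-16.0, -2.2, 29.9]
grip_width: 0.153
grasp_force: 65.6
time_s: 34.18
tool_pos: [0.5224, 0.1802, 0.0393]
orientation: [-2.093, -2.342, -0.0]
ft_force: [-14.6, -0.9, 27.5]
grip_width: 0.15
grasp_force: 65.1
origin x 0.007674129339312052 y 0.03970822897666823 (array([0., 0., 0.]), array([ 0.0001, -0.0001,  0.0012]))
```

```bash
python3 -m crank '[[0,[0,0.0005,-0.001],[0,0,0]],[0,[0,0.002,-0.001],[0,0,0]],[0,[0,0.003,-0.001],[0,0,0]]]'; python3 -m crank '[[0,[0,0.001,0],[0,0,0]],[0,[0,0.0015,0],[0,0,0]]]';python3 -m crank '[[0,[0,0.001,0],[0,0,0]],[0,[0,0.0015,0],[0,0,0]]]'; python3 - <<'E'
from h import *
c,s=np.cos(FX[2]),np.sin(FX[2]);o=get_obs();d=o['tool_pos'][:2]-FX[:2];print('origin x',c*d[0]+s*d[1]+.033,'y',-s*d[0]+c*d[1],go(o['tool_pos'],FX[2]))
E
```

```text
time_s: 34.43
tool_pos: [0.5254, 0.1804, 0.0393]
orientation: [-2.094, -2.342, 0.0]
ft_force: [-11.8, -0.9, 6.8]
grip_width: 0.15
grasp_force: 62.0
time_s: 34.6
tool_pos: [0.5255, 0.1804, 0.0393]
orientation: [-2.093, -2.341, 0.003]
ft_force: [-19.1, 0.6, 18.5]
grip_width: 0.149
grasp_force: 63.8
time_s: 34.77
tool_pos: [0.5255, 0.1804, 0.0393]
orientation: [-2.092, -2.34, 0.007]
ft_force: [-27.7, 1.1, 26.0]
grip_width: 0.15
grasp_force: 65.0
origin x 0.010780489756612947 y 0.03956345258937321 (array([0., 0., 0.]), array([-0.0052,  0.0005,  0.0008]))
```

Home again. Release, rise, re-check holes.

```bash
python3 -m crank '[[0,[0,-0.002,-0.0005],[0,0,0]],[0.03,[0,-0.002,-0.0005],[0,0,0]],[0.03,[0,-0.002,-0.0005],[0,0,0]],[0.03,[0,-0.002,-0.0005],[0,0,0]],[0.03,[0,-0.002,-0.03],[0,0,0]],[0.03,[0,-0.002,-0.06],[0,0,0]],[0,[-0.02,-0.06,-0.1],[0,0,0]],[0,[-0.08,-0.06,-0.17],[0,0,0]],[0,[-0.1,-0.06,-0.18],[0,0,0]],[0,[-0.1,-0.06,-0.18],[0,0,0]],[0,[-0.1,-0.06,-0.18],[0,0,0]]]'; cat >> chk.py <<'E'
xs=np.arange(-50,56,2);ys=np.arange(58,-62,-4)
for y in ys:
  uv=proj(C,pw(FX,np.array([[x,y,22] for x in xs])/1000)).round().astype(int)
  print('%4d'%y,''.join(' ' if not(0<=u<512 and 0<=v<384) else '#' if g[v,u]>225 else '+' if g[v,u]>150 else '-' if g[v,u]>80 else '.' for u,v in uv))
b=pw(FX,[[.035,.178,.22]])[0];print(b,go(b,FX[2]))
E
python3 chk.py
```

```text
time_s: 35.68
tool_pos: [0.4824, 0.0722, 0.2236]
orientation: [2.091, 2.336, 0.01]
ft_force: [1.8, 1.5, 1.4]
grip_width: -0.003
grasp_force: 0.0
[0.48243106 0.07223672 0.22360599]
0.037 (325, 84) 35 [ 9.7 39.8]
0.037 (325, 84) 14 [19.5 32.8]
0 (323, 116) 32 [ 9.7 -0.6]
0 (323, 116) 7 [19.3 -6.5]
-0.038 (321, 146) 6 [ 19.  -30.9]
-0.038 (321, 146) 26 [  9.5 -37.7]
-0.038 (321, 146) 11 [ 19.8 -44.6]
  58 -------......+#######+-----------....-###############
  54 -------....--+#######+-------------..-###############
  50 --------..---#####################++--###############
  46 -------...----#####################+--###############
  42 -------...----###############---###+--###############
  38 --------..----##############+---##++--###############
  34 -------...---+####################++--###############
  30 ---------.---+####################++--###############
  26 ------------------++##############----###############
  22 ---------------------------------....-#####+----#####
  18 --------......-------------------...--#####+----+####
  14 --------......---------------------..-#######
[... 475 characters left out ...]
-----
 -22 ...-----.........------...------.....-###+-----------
 -26 ...-----..---------###############++--###+---..------
 -30 ...----...----####################+---##+------------
 -34 -------...----################+###+---###------------
 -38 -------...----##############+---###+--##+----..------
 -42 --------..---+###############-+####+--###+-----------
 -46 ---------.---+####################++--###+-----------
 -50 -------------#####################+---###---...------
 -54 -------------########-----------......###+--...------
 -58 -------------########------------...--#######+-------
[0.56706715 0.32428158 0.22      ] (array([0.241 , 0.1113, 0.0039]), array([ 0.0089,  0.0004, -0.0017]))
```

All three home at x≈9.6. Now close the lever: approach from outside, shut fingers.

```bash
python3 -m crank '[[0,[0.241,0.111,0],[0.005,0,0]],[0,[0.241,0.111,0],[0.005,0,0]],[0,[0.241,0.111,0],[0.005,0,0]],[0,[0.241,0.111,0],[0.005,0,0]],[0,[0.241,0.111,0],[0.005,0,0]],[0,[0.241,0.111,0],[0.005,0,0]],[0,[0.241,0.111,0],[0.005,0,0]],[0,[0.241,0.111,0],[0.005,0,0]],[0,[0.241,0.111,0],[0.005,0,0]]]';  python3 - <<'E'
from h import *
for y in (.178,.075):
  b=pw(FX,[[.035,y,.103]])[0];print(b,go(b,FX[2]))
E
```

```text
time_s: 36.48
tool_pos: [0.564, 0.3281, 0.2179]
orientation: [-2.091, -2.342, 0.004]
ft_force: [-0.4, 0.0, -0.8]
grip_width: 0.0
grasp_force: 0.0
[0.56706715 0.32428158 0.103     ] (array([-0.0042,  0.003 ,  0.1149]), array([-0.0036,  0.0002,  0.002 ]))
[0.57847669 0.22191546 0.103     ] (array([-0.1072,  0.0028,  0.1149]), array([-0.0036,  0.0002,  0.002 ]))
```

```bash
python3 -m crank '[[0,[0,0.002,0.04],[0,0,0]],[0,[0,0.002,0.08],[0,0,0]],[0,[0,0.002,0.115],[0,0,0]],[0,[0,0.002,0.115],[0,0,0]],[0,[-0.015,0.002,0.115],[0,0,0]],[0,[-0.03,0.002,0.115],[0,0,0]],[0,[-0.045,0.002,0.115],[0,0,0]],[0,[-0.06,0.002,0.115],[0,0,0]],[0,[-0.075,0.002,0.112],[0,0,0]],[0,[-0.09,0.002,0.108],[0,0,0]],[0,[-0.105,0.002,0.105],[0,0,0]],[0,[-0.105,0.002,0.105],[0,0,0]]]'; python3 - <<'E'
from h import *
o=get_obs()
C=cam('scene');im=camera('scene');B=cam('side');im2=camera('side')
def ball(l):
  a=.349+l;return pw(FX,[[.035,.095-.078*np.cos(a),.0555+.078*np.sin(a)]])
for c in ('scene','side'): print(c,spot_in(c,'lever_ball')[:2])
for l in (0,.2,.4,.6,.8,1.2,1.9):print(l,proj(C,ball(l))[0].round(),proj(B,ball(l))[0].round(),ball(l)[0])
E
```

```text
time_s: 37.48
tool_pos: [0.5786, 0.2196, 0.1157]
orientation: [-2.096, -2.339, 0.002]
ft_force: [-0.3, 0.4, -0.2]
grip_width: -0.0
grasp_force: 0.0
scene [{'rect': [304.3, 250.4, 320.5, 259.4], 'confidence': 0.59}]
side [{'rect': [254.9, 122.4, 263.0, 141.7], 'confidence': 0.38}]
0 [286. 236.] [264. 147.] [0.5843806  0.16894569 0.08217274]
0.2 [289. 235.] [264. 141.] [0.58363177 0.17566422 0.09620309]
0.4 [293. 235.] [263. 136.] [0.58258909 0.18501907 0.10861072]
0.6 [297. 236.] [262. 130.] [0.58129415 0.19663729 0.11890101]
0.8 [302. 237.] [261. 125.] [0.57979856 0.2100557  0.12666369]
1.2 [314. 244.] [258. 117.] [0.57644956 0.24010286 0.13348147]
1.9 [332. 260.] [254. 112.] [0.5708404  0.29042804 0.11623868]
```

```bash
python3 -m crank '[[0,[0,0,-0.03],[0,0,0]],[0,[0,0,-0.05],[0,0,0]],[0,[-0.025,0,-0.05],[0,0,0]],[0,[-0.025,0,-0.05],[0,0,0]],[0,[-0.025,0,-0.05],[0,0,0]]]';  python3 - <<'E'
from h import *
for y,z in ((.0496,.1279),(.0379,.1176),(.0285,.1052),(.0217,.0912),(.0217,.089)):
  b=pw(FX,[[.035,y,z]])[0];print(go(b,FX[2])[0])
o,im,C=cap('wrist')
cv2.imwrite('pics/x.png',im)
for d in spot_in('wrist','lever_ball')[:2]:print(d)
for l in (.4,.6,.8,1):
  a=.349+l;print(l,proj(C,pw(FX,[[.035,.095-.078*np.cos(a),.0555+.078*np.sin(a)]])))
E
```

```text
time_s: 38.1
tool_pos: [0.5808, 0.1978, 0.1646]
orientation: [-2.094, -2.34, 0.002]
ft_force: [-1.5, -0.2, -0.1]
grip_width: 0.002
grasp_force: 0.0
[-0.0012  0.0004  0.0367]
[-0.0129  0.0005  0.047 ]
[-0.0223  0.0005  0.0594]
[-0.0291  0.0005  0.0734]
[-0.0291  0.0005  0.0756]
{'rect': [246.7, 131.4, 263.0, 220.5], 'confidence': 0.82}
0.4 [[255.31241865 219.37982542]]
0.6 [[255.36965321 210.69637622]]
0.8 [[255.42813722 197.21823993]]
1 [[255.48362114 179.10505815]]
```

```bash
python3 -m crank '[[0,[-0.001,0,0.02],[0,0,0]],[0,[-0.001,0,0.037],[0,0,0]],[0,[-0.007,0,0.042],[0,0,0]],[0,[-0.013,0,0.047],[0,0,0]],[0,[-0.018,0,0.053],[0,0,0]],[0,[-0.022,0,0.059],[0,0,0]],[0,[-0.026,0,0.066],[0,0,0]],[0,[-0.029,0,0.073],[0,0,0]],[0,[-0.029,0,0.073],[0,0,0]]]'; python3 -m crank '[[0,[0,0,0.001],[0,0,0]],[0,[0,0,0.002],[0,0,0]]]'
```

```text
time_s: 38.95
tool_pos: [0.5842, 0.1689, 0.0907]
orientation: [-2.094, -2.34, 0.002]
ft_force: [0.7, -3.5, 5.4]
grip_width: 0.001
grasp_force: 3.1
time_s: 39.12
tool_pos: [0.5844, 0.1692, 0.0899]
orientation: [-2.094, -2.341, 0.002]
ft_force: [-1.7, -5.1, 19.6]
grip_width: 0.002
grasp_force: 9.6
```

Firm stop reached. Back off and verify.

```bash
python3 -m crank '[[0,[0,0,-0.03],[0,0,0]],[0,[0,0,-0.07],[0,0,0]],[0,[-0.03,-0.04,-0.11],[0,0,0]],[0,[-0.06,-0.09,-0.15],[0,0,0]],[0,[-0.06,-0.09,-0.15],[0,0,0]],[0,[-0.06,-0.09,-0.15],[0,0,0]]]'; cat >> chk.py <<'E'
for l in (0,.1,.2,.4):
  a=.349+l;print(l,proj(C,pw(FX,[[.035,.095-.078*np.cos(a),.0555+.078*np.sin(a)]]))[0].round(1))
m=(g<40).astype(np.uint8);u,v=proj(C,pw(FX,[[.035,.0217,.082]]))[0].astype(int)
n,lb,st,ce=cv2.connectedComponentsWithStats(m[v-25:v+25,u-25:u+25])
for i in range(1,n):
  if st[i,4]>30: print('dark',ce[i]+[u-25,v-25],st[i])
q=spot_in('wrist','nut');print(q[:1],proj(C,pw(FX,[[.035,-.095,.076],[.018,-.095,.076],[.01,-.095,.046]])).round())
E
python3 chk.py
```

```text
time_s: 39.62
tool_pos: [0.4986, 0.098, 0.2424]
orientation: [-2.094, -2.341, 0.002]
ft_force: [1.3, 0.5, 0.8]
grip_width: 0.005
grasp_force: 0.0
[0.49863941 0.09796595 0.24241755]
0.037 (307, 105) 17 [20.  35.6]
0.037 (307, 105) 29 [ 9.5 39.6]
0 (306, 134) 24 [ 9.5 -0.6]
0 (306, 134) 14 [20. -4.]
-0.038 (304, 162) 22 [  9.5 -37.7]
-0.038 (304, 162) 12 [ 19.8 -43. ]
  58 --------.......------------------...+###+++++##-+++++
  54 --------...-#######+--+-------+------###+++++##--++++
  50 -------...--#######################--###+++++##+-++++
  46 -------...--#######################+-###+++++##+-++++
  42 -------...--#################---##+-+###+++++##+-++++
  38 --------..--+################---###-###+++++###+-++++
  34 --------...-######################+--#+++++++###--+++
  30 ---------.-.#######################--+++++++++##--+++
  26 ------------#######################++++++++-+-##+....
  22 ---------------------------------...###+++...-.......
  18 .---...........------------------...-####+----.......
  14 ...........--.-----....--..........--##########-.....
  10 ..........--######
[... 669 characters left out ...]
##-----------##
 -38 -------...--###############+----##+-####+----------##
 -42 --------..--#################++###+-.##+----------+##
 -46 ---------.--#######################--##+---.-------##
 -50 ------------######################+--##+--..-------##
 -54 ------------#######+-------------...+###-----------##
 -58 ------------########-------------...#######-------+##
[0.56706715 0.32428158 0.22      ] (array([0.2172, 0.0921, 0.0223]), array([-0.0003, -0.0002, -0.0004]))
0 [339.5 119. ]
0.1 [341.8 116.3]
0.2 [344.2 112.9]
0.4 [349.3 103.2]
dark [339.20118343 118.96449704] [ 18  19  16  15 169]
[{'rect': [303.6, 198.9, 341.9, 219.7], 'confidence': 0.97}] [[329. 215.]
 [315. 215.]
 [305. 206.]]
```

```bash
python3 -c "
from rig import *
print(job_done())"
```

```text
the job is handed in; nothing more can be done
None
```

The job is handed in at about 40 s: all three white inserts are home under the bar and square to the fixture, the nut pointer is on its mark, and the lever is closed; I did not measure the bar's clamping lift directly.

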